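Register sealed bottles: codes to the reader, wand tip to each tag

TASK

Load the sealed bottles from the bench onto the code reader's black lane, apart from one another and in the same left-to-right order (seen from the robot), each with its white label squarely facing the reader, and press the green button fully. Then take the wand from its cradle, rest its tip gently for a moment on the tag on top of each stopper, one bottle after another from left to right, and put the wand back fully home. Leave the bottles standing as they were read (set right any that gets knocked, before the reading or before you finish) and do not disturb the tasting glass, the stamp roll or the pen cup.

Things in the scene. Friction and masses are not known exactly. Their poses are not given: they have to be found in the camera images.
- lane (a point): Code reader's lane: black rubber strip, yellow edges, 100 mm deep (x), 520 long (y), top 10 mm above the bench; the point is its middle, on top. +x points level to the reader: a grey bar 500 mm long beyond the lane, its windowed face 107 mm from the point, its top 80 mm above it. +y: robot's left (turned up to 0.08 rad), z up. Its fixed plate reaches 65 mm from the point towards the robot.
- bottle_A: Stout sealed brown bottle, the leftmost of up to four (absent ones are None). Origin: centre of its base; z up, +x through the middle of its white label. 76 mm across to 72 mm up, shoulder to a 27 mm neck at 109 mm, fixed wooden stopper 36 mm across from 125 to 150 mm up, to lift and turn it by. 0.4 to 0.6 kg. Starts upright on the bench, label turned at random, 100 mm or more from the next.
- bottle_B: A bottle just like bottle A: second from the left, when there; same origin and axes.
- bottle_C: A bottle just like bottle A: third from the left, when there; same origin and axes.
- bottle_D: A bottle just like bottle A: the rightmost (smallest y), when there; same origin and axes.
- tag_A (a point): The round tag of bottle A: copper with a white rim, 16 mm across over all, in the middle of the top face of its stopper, 150 mm above the bottle's base.
- label_A (a point): Middle of the code label of bottle A, 39 mm from its axis, 42 mm up. The white label covers 70 degrees of the body, with a small black square code. On the same side a green strip runs from the tag over the stopper's edge and down the neck, and shows from above which way the label faces.
- tag_B (a point): The round tag of bottle B: copper with a white rim, 16 mm across over all, in the middle of the top face of its stopper, 150 mm above the bottle's base.
- label_B (a point): Middle of the code label of bottle B, 39 mm from its axis, 42 mm up. The white label covers 70 degrees of the body, with a small black square code. On the same side a green strip runs from the tag over the stopper's edge and down the neck, and shows from above which way the label faces.
- tag_C (a point): The round tag of bottle C: copper with a white rim, 16 mm across over all, in the middle of the top face of its stopper, 150 mm above the bottle's base.
- label_C (a point): Middle of the code label of bottle C, 39 mm from its axis, 42 mm up. The white label covers 70 degrees of the body, with a small black square code. On the same side a green strip runs from the tag over the stopper's edge and down the neck, and shows from above which way the label faces.
- tag_D (a point): The round tag of bottle D: copper with a white rim, 16 mm across over all, in the middle of the top face of its stopper, 150 mm above the bottle's base.
- label_D (a point): Middle of the code label of bottle D, 39 mm from its axis, 42 mm up. The white label covers 70 degrees of the body, with a small black square code. On the same side a green strip runs from the tag over the stopper's edge and down the neck, and shows from above which way the label faces.
- read_button (a joint): The reader's trigger: a green push button 36 mm across in a steel collar, on a fixed yellow box 90 x 90 mm and 45 mm high. 0 when out, 0.006 m when fully down; a spring of 1.5 N at the start and 5 N fully down pushes it out again.
- read_button_top (a point): The centre of the button's top face, 67 mm above the bench when out.
- wand: Tag wand, a pen-shaped reader 138 mm long, 0.1 kg, loose, standing tip down in its cradle. Origin: the end of its tip (when out), on its axis; z runs up from the tip to the other end. Grey stem 20 mm across up to 55 mm, black collar 36 mm across from 55 to 62 mm, round blue handle 28 mm across with dark grip rings from 62 to 132 mm.
- wand_tip (a point): The rounded end of the wand's brass tip, 6 mm across, sprung: it gives up to 6 mm along the wand, with 1 N at first and 4 N fully in.
- cradle_mouth (a point): Centre of the mouth of the wand's cradle, on its top face 65 mm above the bench. A fixed black block 74 x 74 mm on a steel foot 110 x 110 mm, 6 mm thick; round hole 27 mm wide with a chamfer of 3 mm, 60 mm deep. The wand's stem hangs in it, its collar resting on the top face: the wand's origin is then 55 mm below this point.
- nosing_glass: A bystander: a tasting glass 105 mm tall, 62 mm across. Origin at the centre of its foot.
- stamp_roll: A bystander: a green roll of stamps lying flat, 84 mm across, 30 mm high. Origin at the centre of its underside.
- pen_cup: A bystander: a steel cup with paint pens, 80 mm across, 145 mm high in all. Origin at the centre of its underside.
Things that resemble listed ones, but are neither listed nor needed, are in the scene too. What is shaped like the part that bears read_button but turquoise is not meant.

How it is judged:
On the way, in this order (a step that is already met when the one before it is completed fails the run):
1. every bottle that is there stands upright on the lane, in its order from left to right, with its label facing the reader (x of bottle_A in the frame of lane between -0.022 and 0.022 m and y of bottle_A in the frame of lane between -0.24 and 0.24 m and z of bottle_A in the frame of lane between -0.004 and 0.008 m and angle between each of bottle_A, bottle_B, bottle_C, bottle_D's own z axis and vertical below 0.1 rad and angle between the x axis of each of bottle_A, bottle_B, bottle_C, bottle_D and the x axis of lane, either way round below 0.3 rad and x of each of label_A, label_B, label_C, label_D in the frame of lane above 0 m and linear speed of each of bottle_A, bottle_B, bottle_C, bottle_D below 0.05 m/s and x of bottle_B in the frame of lane between -0.022 and 0.022 m and y of bottle_B in the frame of lane between -0.24 and 0.24 m and z of bottle_B in the frame of lane between -0.004 and 0.008 m and x of bottle_C in the frame of lane between -0.022 and 0.022 m and y of bottle_C in the frame of lane between -0.24 and 0.24 m and z of bottle_C in the frame of lane between -0.004 and 0.008 m and x of bottle_D in the frame of lane between -0.022 and 0.022 m and y of bottle_D in the frame of lane between -0.24 and 0.24 m and z of bottle_D in the frame of lane between -0.004 and 0.008 m and y of bottle_A in the frame of bottle_B above 0.04 m and y of each of bottle_A, bottle_B in the frame of bottle_C above 0.04 m and y of each of bottle_A, bottle_B, bottle_C in the frame of bottle_D above 0.04 m), for 0.3 s.
2. the read button is pressed fully down while all the bottles stand so (all of step 1 and value of joint read_button above 0.0045 m), for 0.05 s.
3. the wand's tip touches the tag of bottle A (if it is there) and rests on it for a moment (contact force between wand and bottle_A above 0.5 N and horizontal distance between wand_tip and tag_A below 0.009 m and angle between the z axis of wand and the z axis of bottle_A, either way round below 0.6 rad), for 0.2 s.
4. then the wand's tip touches the tag of bottle B (if it is there) and rests on it for a moment (contact force between wand and bottle_B above 0.5 N and horizontal distance between wand_tip and tag_B below 0.009 m and angle between the z axis of wand and the z axis of bottle_B, either way round below 0.6 rad), for 0.2 s.
5. then the wand's tip touches the tag of bottle C (if it is there) and rests on it for a moment (contact force between wand and bottle_C above 0.5 N and horizontal distance between wand_tip and tag_C below 0.009 m and angle between the z axis of wand and the z axis of bottle_C, either way round below 0.6 rad), for 0.2 s.
6. then the wand's tip touches the tag of bottle D (if it is there) and rests on it for a moment (contact force between wand and bottle_D above 0.5 N and horizontal distance between wand_tip and tag_D below 0.009 m and angle between the z axis of wand and the z axis of bottle_D, either way round below 0.6 rad), for 0.2 s.
At the end, for the whole second after the job is handed in: All bottles upright and still on the lane in starting order, within 22 mm of its middle line, labels within 0.3 rad of square to the reader; wand upright (0.15 rad) in its cradle, within 10 mm of the middle, collar within 7 mm of seated (all of step 1 and horizontal distance between wand and cradle_mouth below 0.01 m and z of wand in the frame of cradle_mouth below -0.048 m and angle between wand's own z axis and vertical below 0.15 rad and linear speed of wand below 0.05 m/s); the robot touches nothing.
It fails at once if the wand is pressed on a bottle with more than 20 N (contact force between wand and bottle_A above 20 N or contact force between wand and bottle_B above 20 N or contact force between wand and bottle_C above 20 N or contact force between wand and bottle_D above 20 N).
It fails at once if a bystander is moved by more than 60 mm (distance of any of nosing_glass, stamp_roll, pen_cup from where it was at the start of the episode above 0.06 m).
It fails at once if the tasting glass is knocked over (angle between nosing_glass's own z axis and vertical above 0.7 rad).
Of bottle_A, bottle_B, bottle_C, bottle_D only 3 to 4 are there at a start; the rules pass over those that are not, and their reading is None.
At some moment in a run one of bottle_A, bottle_B, bottle_C, bottle_D may be knocked a few centimetres aside while the robot is not near it.
It also fails if it takes over 210 s, if anything falls off the work surface, if the arm or the gripper's body presses on something with over 40 N, if the wrist force passes 120 N, or if a joint passes its speed limit or range.

ROBOT

A 7-joint arm with a two-finger parallel gripper is mounted at the origin on the work surface. World frame = base frame: x ahead of the robot, y to its left, z up, the work surface at z = 0. Lengths are in m, angles in rad, forces in N, time in s.
With the tool pointing down it reaches from about 0.35 to 0.9 m from the base axis. Payload 7.2 kg.
Tool frame: the origin (TCP) lies midway between the tips of the shut fingers; the grasp point (between the pads) lies 19 mm behind it; z points along the fingers, y is the line along which they close (so a half turn about z gives the same grasp; the last joint's range is limited). The gripper opens to 85 mm and grips with 20 to 120 N. Pads are 22 mm wide; open, the fingers measure 114 mm over their backs; the gripper's body (76 mm by 85 mm) begins 54 mm behind the grasp point. The pads swing forward as they close: fully open they stand 13 mm farther back than shut.
Start: joints at [-1.286, 0.411, -0.013, 1.596, 0.006, 1.134, -0.082], TCP at [0.216, 0.587, 0.231] pointing down, gripper open.
Joint ranges: [-2.95, 2.95], [-0.29, 1.99], [-1.47, 1.44], [0.14, 2.54], [-1.03, 4.17], [0.13, 1.85], [-2.86, 2.86]. Speed limits (rad/s): [2.39, 2.39, 3.01, 3.01, 3.14, 3.14, 3.14].

INTERFACE

Orientations are given as [roll, pitch, yaw] about the fixed x, y, z axes, in that order (R = Rz(yaw) Ry(pitch) Rx(roll)).
In Python, from rig import sensors, eyes, workorder, spotter gives the robot as it stands.
- The arm moves only by the shell command python3 -m crank 'ROWS' [FORCE]. ROWS is JSON, a list of rows, each an object with "rotation": the turn, a rotation vector about the tool's x, y, z in rad, a list of three; "translation": the shift along the tool's x, y, z in m, a list of three; "fingers": the opening, from -1 (shut) to 1 (fully open). A call has 1 to 12 rows; each row is the pose to reach, as a shift and turn from the pose commanded when the call began, along the tool's axes at that moment; what a row does not reach only later rows make up. A row lasts 1/8 s, in which the tool goes at most 62.5 mm and 10.7 degrees, less where a joint would pass 70% of its speed; a pose out of reach is approached as far as the arm can. A call with a gripper value outside its range is refused whole. The fingers move at their own pace and stop on an object; FORCE is the grip in N (left out, the last holds). Time passes only in rows, so rows that repeat a pose let the fingers close. It gives the time, the measured TCP pose, the force, the opening and the grip force at its end, in the units of the state.
- sensors.get_state(): the state, without advancing time (a new reading comes with each control period).
- eyes.capture(name): name is "side" or "top" or "wrist"; returns a dict with "color" (400x640x3 uint8, red, green, blue), "fx", "fy", "cx", "cy" (pixels), "rvec" (rotation vector, rad) and "tvec" (3), from world to camera coordinates, as OpenCV has them. Camera axes: x right, y down, z forward; pixel columns grow to the right and rows downward; lengths in m; the calibration is good to about 2 mm. The wrist camera is an equidistant fisheye: a pixel r from the principal point sees the ray r / f radians off the axis. A picture is of the moment at which its call begins. There is no depth.
- workorder.sign_off(): hands the job in; it is judged then, once.
Trained networks look in a picture, given as the dict that the camera call returned (one of the last four; its "shot" number tells which), for a name from the list of things; names that differ only in an ending like _2 or _b are one class to them, and where a whole thing is asked for, a point or a joint stands for the part that bears it (a point fixed in the world has none). Each returns a list of dicts, best first, with "confidence" (0 to 1); they miss things now and then, are a little off and sometimes report something else, mostly with a low value. They report only what shows in the picture. A call takes as long as a camera call. They do not tell look-alikes from the thing itself.
- spotter.spot_in(picture, label): "centre" ([x, y, z] in m, in the coordinates of the camera as it stood for that picture, good to about 4 mm: the middle of the surface that is visible of it).
- spotter.landmark_of(picture, label): "centre" ([x, y, z] in m, in the coordinates of the camera as it stood for that picture, good to about 4 mm: a listed point, or the origin of a listed thing).
The state is a dict: "time_s": time; "q": joint angles; "dq": joint speeds; "tau": joint torques, N m; "tcp_pos": TCP position; "tool_rot": TCP orientation; "ft_force": force on the tool from outside, world axes, zero at the start; "torque": the same for the moment, N m; "width": finger opening in m; "finger_force": force on a finger pad.
Only numpy, scipy, OpenCV 4.12 (cv2) and the standard library are available. Lean on these libraries where they do the work, as an engineer would, in place of code of your own. Each camera call takes 0.05 s, during which the arm holds its last target. There are 200 camera calls.

## Working session

There is one attempt and no reset: what is moved stays moved. The work goes in short steps, Python scripts to look and compute and a shell command to move; the robot and the scene stay as the last step left them, time stands still between calls to the robot, and variables do not carry over. Pictures are saved under pics/ and viewed, at most 14 in all, crops included, and the job is handed in when it is done.

```bash
ls; mkdir -p pics
cat > h.py <<'E'
import numpy as np, cv2
from rig import sensors, eyes, workorder, spotter
from scipy.spatial.transform import Rotation as Ro
def cap(n,save=None):
    p=eyes.capture(n)
    if save: cv2.imwrite('pics/'+save+'.png',p['color'][...,::-1])
    return p
def w(p,c):
    R=cv2.Rodrigues(np.array(p['rvec'],float))[0]
    return R.T@(np.array(c,float)-np.array(p['tvec'],float).ravel())
def px(p,X,fish=False):
    R=cv2.Rodrigues(np.array(p['rvec'],float))[0]
    c=R@np.array(X,float)+np.array(p['tvec'],float).ravel()
    if fish:
        th=np.arctan2(np.hypot(c[0],c[1]),c[2]);r=np.hypot(c[0],c[1])+1e-12
        return np.array([p['cx']+p['fx']*th*c[0]/r,p['cy']+p['fy']*th*c[1]/r])
    return np.array([p['cx']+p['fx']*c[0]/c[2],p['cy']+p['fy']*c[1]/c[2]])
def ray(p,u,v,fish=False):
    R=cv2.Rodrigues(np.array(p['rvec'],float))[0]
    x=(u-p['cx'])/p['fx'];y=(v-p['cy'])/p['fy']
    if fish:
        r=np.hypot(x,y)+1e-12;d=np.array([np.sin(r)*x/r,np.sin(r)*y/r,np.cos(r)])
    else: d=np.array([x,y,1.])
    return -R.T@np.array(p['tvec'],float).ravel(), R.T@d
def atz(p,u,v,z,fish=False):
    o,d=ray(p,u,v,fish);return o+d*(z-o[2])/d[2]
def st():
    s=sensors.get_state();print('t',round(s['time_s'],2),'tcp',np.round(s['tcp_pos'],4),'rot',np.round(s['tool_rot'],3),'F',np.round(s['ft_force'],1),'w',round(s['width'],4),'ff',s['finger_force'],'q',np.round(s['q'],2));return s
def delta(target,yaw_axis_y=None,s=None):
    "tool-frame shift to a world target"
    s=s or sensors.get_state();R=Ro.from_euler('xyz',s['tool_rot']).as_matrix()
    return R.T@(np.array(target)-np.array(s['tcp_pos']))
E
python3 - <<'E'
from h import *
st()
for n in ('top','side','wrist'):
    p=cap(n,n+'0')
    for l in ('lane','bottle_A','tag_A','label_A','read_button_top','wand','wand_tip','cradle_mouth','nosing_glass','stamp_roll','pen_cup'):
        for d in spotter.landmark_of(p,l):
            if d['confidence']>.25: 
                X=w(p,d['centre']);print(n,l,round(d['confidence'],2),np.round(X,3),np.round(px(p,X,n=='wrist')))
E
```

```text
pics
t 0.0 tcp [0.2158 0.586  0.2304] rot [-3.14   0.     2.789] F [0.1 0.8 0.3] w 0.0855 ff 0.0 q [-1.29  0.41 -0.01  1.6   0.01  1.13 -0.08]
top lane 0.9 [ 0.636 -0.027  0.014] [326. 164.]
top bottle_A 0.7 [ 0.444  0.217 -0.002] [248. 224.]
top tag_A 0.58 [0.449 0.218 0.15 ] [237. 217.]
top label_A 0.73 [0.486 0.221 0.04 ] [244. 209.]
top read_button_top 0.58 [ 0.478 -0.349  0.067] [435. 212.]
top read_button_top 0.58 [ 0.313 -0.208  0.069] [388. 268.]
top wand 0.67 [0.48  0.377 0.013] [196. 212.]
top cradle_mouth 0.77 [0.483 0.378 0.063] [190. 208.]
top stamp_roll 0.67 [ 0.635 -0.441  0.002] [457. 166.]
top pen_cup 0.65 [0.467 0.087 0.005] [289. 217.]
side lane 0.61 [ 0.636 -0.027  0.011] [360. 213.]
side bottle_A 0.96 [0.447 0.216 0.002] [293. 182.]
side bottle_A 0.37 [ 0.639 -0.437  0.003] [412. 315.]
side tag_A 0.72 [0.452 0.216 0.153] [292. 150.]
side tag_A 0.35 [0.483 0.228 0.043] [300. 170.]
side label_A 0.58 [0.487 0.23  0.043] [301. 170.]
side label_A 0.37 [0.449 0.217 0.001] [293. 182.]
side label_A 0.3 [ 0.473 -0.19   0.151] [329. 228.]
side read_button_top 0.62 [ 0.483 -0.344  0.062] [349. 289.]
side read_button_top 0.54 [ 0.309 -0.206  0.063] [278. 264.]
side wand 0.44 [0.477 0.382 0.01 ] [291. 155.]
side cradle_mouth 0.62 [0.487 0.382 0.069] [292. 143.]
side nosing_glass 0.78 [0.62  0.426 0.005] [321. 144.]
side stamp_roll 0.73 [ 0.639 -0.437  0.001] [412. 315.]
side pen_cup 0.73 [ 0.315 -0.406  0.002] [296. 335.]
wrist lane 0.66 [ 0.312 -0.404  0.002] [  7. 329.]
wrist bottle_A 0.76 [0.446 0.212 0.002] [172. 356.]
wrist label_A 0.84 [0.484 0.229 0.044] [183. 384.]
wrist read_button_top 0.64 [ 0.48  -0.346  0.066] [ 36. 388.]
wrist read_button_top 0.5 [ 0.313 -0.209  0.069] [ 16. 339.]
wrist nosing_glass 0.48 [0.445 0.214 0.004] [172. 356.]
wrist pen_cup 0.71 [ 0.314 -0.402 -0.003] [  8. 329.]
wrist pen_cup 0.57 [ 0.48  -0.346  0.068] [ 36. 388.]
```

View pics/top0.png

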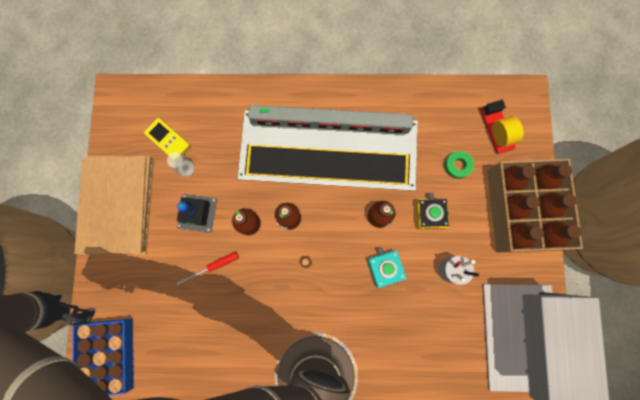

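View pics/side0.png

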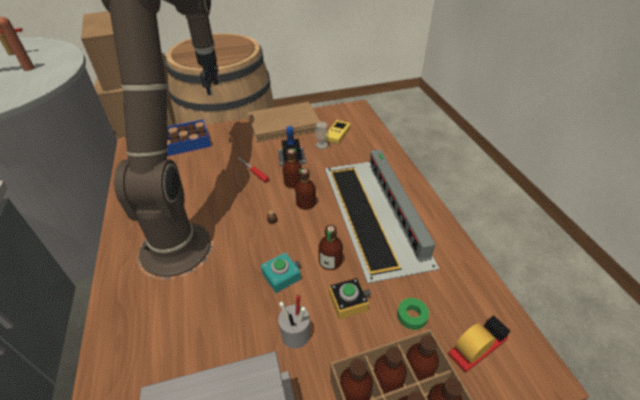

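Run:
```python
from h import *
for n in ('top','side'):
    p=cap(n)
    for l in ('bottle_A','bottle_B','bottle_C','bottle_D','tag_A','tag_B','tag_C','tag_D','label_B','label_C','label_D','nosing_glass','pen_cup'):
        for d in spotter.landmark_of(p,l):
            if d['confidence']>.25: 
                X=w(p,d['centre']);print(n,l,round(d['confidence'],2),np.round(X,3),np.round(px(p,X,n=='wrist')))
```

```text
top bottle_B 0.63 [0.465 0.092 0.004] [288. 218.]
top bottle_C 0.75 [0.624 0.422 0.006] [186. 167.]
top bottle_D 0.65 [ 0.453 -0.223  0.041] [391. 221.]
top bottle_D 0.61 [ 0.472 -0.19   0.003] [378. 216.]
top bottle_D 0.55 [0.45  0.215 0.15 ] [238. 216.]
top tag_A 0.61 [0.445 0.216 0.153] [238. 218.]
top tag_D 0.82 [ 0.473 -0.188  0.152] [385. 209.]
top label_B 0.9 [0.437 0.11  0.045] [280. 225.]
top label_D 0.69 [0.469 0.087 0.153] [285. 210.]
top label_D 0.65 [ 0.452 -0.222  0.043] [391. 221.]
top nosing_glass 0.72 [0.625 0.424 0.004] [185. 167.]
top pen_cup 0.7 [ 0.311 -0.407  0.002] [451. 270.]
side bottle_A 0.82 [0.447 0.217 0.002] [292. 182.]
side bottle_B 0.67 [0.47  0.09  0.002] [306. 202.]
side bottle_D 0.83 [ 0.475 -0.189 -0.002] [330. 261.]
side tag_A 0.9 [0.451 0.219 0.152] [291. 150.]
side tag_A 0.34 [0.436 0.116 0.048] [295. 190.]
side tag_B 0.94 [0.462 0.091 0.148] [302. 172.]
side tag_B 0.29 [ 0.476 -0.189  0.149] [330. 228.]
side tag_D 0.71 [ 0.475 -0.189  0.155] [330. 227.]
side label_B 0.84 [0.439 0.116 0.047] [296. 190.]
side label_D 0.77 [ 0.457 -0.223  0.043] [327. 261.]
side label_D 0.47 [0.622 0.426 0.005] [321. 144.]
side nosing_glass 0.62 [0.623 0.427 0.009] [321. 143.]
side pen_cup 0.96 [ 0.316 -0.407  0.001] [297. 335.]
```

The top view shows three loose bottles: A at pixel (245,222), B at (288,216) and a third at (382,214). The side view shows them at (293,165), (306,190) and (330,248). 

Look-alikes:
- **Bottles:** the crate bottles at (515–560, 175–235) and the bottle tops in the blue box at (100,350) are not meant.
- **Button:** the turquoise box at (387,268) is the decoy. The yellow one at (434,212) is the real button.
- **Wand:** the blue wand stands in its black cradle at (195,212). The red screwdriver at (210,268) is not it.

Next I'll check a close crop and measure the lane's yaw.

Run:
```python
from h import *
p=cap('top');c=p['color']
cv2.imwrite('pics/crop1.png',cv2.resize(c[100:290,170:455],(798,532),interpolation=cv2.INTER_CUBIC)[...,::-1])
# black lane mask
hsv=cv2.cvtColor(c,cv2.COLOR_RGB2HSV);m=((hsv[...,2]<60)).astype(np.uint8);m[:140]=0;m[192:]=0;m[:,:235]=0;m[:,422:]=0
n,l,s,ce=cv2.connectedComponentsWithStats(m);i=1+np.argmax(s[1:,4]);print(s[i])
r=cv2.minAreaRect(np.argwhere(l==i)[:,::-1].astype(np.float32));b=cv2.boxPoints(r)
P=np.array([atz(p,u,v,.01) for u,v in b]);print(b.round(1),P.round(4),P.mean(0))
A={}
for k in range(3):
  for n in ('top','side'):
    q=cap(n)
    for a in 'ABD':
      for t in ('bottle_','tag_','label_'):
        for d in spotter.landmark_of(q,t+a)[:3]:
          X=w(q,d['centre'])
          ref={'A':(.447,.217),'B':(.467,.09),'D':(.474,-.189)}[a]
          if d['confidence']>.3 and np.hypot(*(X[:2]-ref))<.07 and abs(X[2]-{'b':0,'t':.15,'l':.042}[t[0]])<.015: A.setdefault(t+a,[]).append(X)
for k,v in sorted(A.items()): print(k,len(v),np.mean(v,0).round(4),np.std(v,0).round(4))
for a in 'ABD':
    ax=np.mean(np.vstack([np.array(A.get(t+a,np.zeros((0,3)))).reshape(-1,3) for t in('bottle_','tag_')]),0);L=np.mean(A['label_'+a],0);print(a,ax.round(4),np.arctan2(L[1]-ax[1],L[0]-ax[0]))
```

```text
[ 251  148  154   33 3704]
[[250.4 171.4]
 [251.8 147.1]
 [404.4 156.4]
 [403.  180.7]] [[ 0.6114  0.2128  0.01  ]
 [ 0.6913  0.211   0.01  ]
 [ 0.6634 -0.2747  0.01  ]
 [ 0.5845 -0.2681  0.01  ]] [ 0.63764736 -0.02973302  0.01      ]
bottle_A 6 [ 4.471e-01  2.154e-01 -2.000e-04] [0.0029 0.0014 0.0024]
bottle_B 6 [0.468  0.0899 0.0018] [0.0016 0.0017 0.0026]
bottle_D 6 [ 0.4729 -0.1883  0.0009] [0.0012 0.0021 0.0013]
label_A 6 [0.4854 0.2247 0.0414] [0.0017 0.0036 0.0022]
label_B 5 [0.4364 0.1144 0.0459] [0.0022 0.003  0.001 ]
label_D 6 [ 0.4534 -0.2222  0.0428] [0.0023 0.0017 0.0013]
tag_A 6 [0.4492 0.2147 0.1528] [0.0024 0.0022 0.0012]
tag_B 6 [0.4653 0.0897 0.1504] [0.0024 0.0026 0.0034]
tag_D 5 [ 0.4735 -0.1898  0.1518] [0.0008 0.001  0.0015]
A [0.4482 0.215  0.0763] 0.2551051406511293
B [0.4667 0.0898 0.0761] 2.4590589953388307
D [ 0.4732 -0.189   0.0695] -2.1080059330810474
```

View pics/crop1.png

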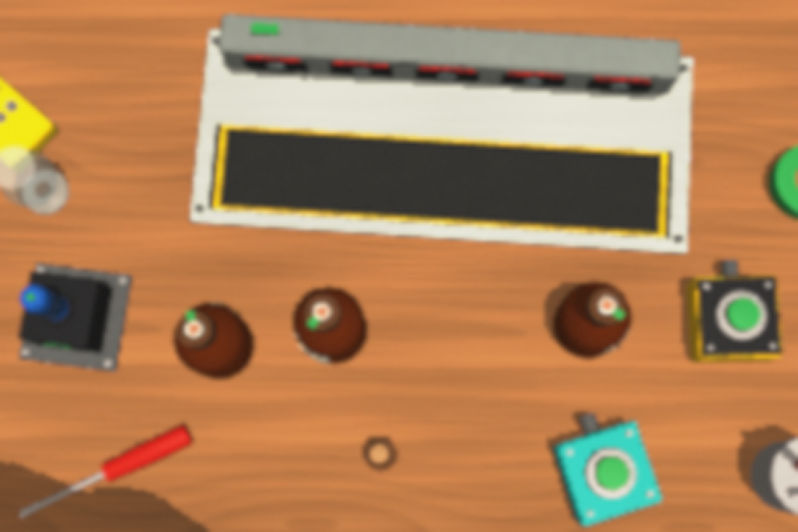

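The crop confirms the three bottles, with green strips at (190,318), (312,322) and (618,312). The yellow-box button is at (742,313) and the wand at (35,298). I'll start with A.

```bash
cat >> h.py <<'E'
LC=np.array([.6375,-.0285,.01]);LY=-.057
def lane(y,x=0,z=0): return LC+[np.cos(LY)*x-np.sin(LY)*y,np.sin(LY)*x+np.cos(LY)*y,z]
def go(T,yaw,frm=None):
    s=sensors.get_state()
    p,e=(s['tcp_pos'],s['tool_rot']) if frm is None else (frm[0],[np.pi,0,frm[1]])
    R=Ro.from_euler('xyz',e);Rt=Ro.from_euler('xyz',[np.pi,0,yaw])
    print('translation',(R.as_matrix().T@(np.array(T)-p)).round(4),'rotation',(R.inv()*Rt).as_rotvec().round(3))
E
python3 - <<'E'
from h import *
go([.448,.215,.225],2.1)
E
```

```text
translation [-0.3461 -0.2685  0.0063] rotation [ 0.    -0.     0.689]
```

```bash
python3 -m crank '[{"translation":[-0.346,-0.2685,0.006],"rotation":[0,0,0.689],"fingers":1},{"translation":[-0.346,-0.2685,0.006],"rotation":[0,0,0.689],"fingers":1},{"translation":[-0.346,-0.2685,0.006],"rotation":[0,0,0.689],"fingers":1},{"translation":[-0.346,-0.2685,0.006],"rotation":[0,0,0.689],"fingers":1},{"translation":[-0.346,-0.2685,0.006],"rotation":[0,0,0.689],"fingers":1},{"translation":[-0.346,-0.2685,0.006],"rotation":[0,0,0.689],"fingers":1},{"translation":[-0.346,-0.2685,0.006],"rotation":[0,0,0.689],"fingers":1},{"translation":[-0.346,-0.2685,0.006],"rotation":[0,0,0.689],"fingers":1},{"translation":[-0.346,-0.2685,0.006],"rotation":[0,0,0.689],"fingers":1},{"translation":[-0.346,-0.2685,0.006],"rotation":[0,0,0.689],"fingers":1}]' 60
python3 - <<'E'
from h import *
s=st();p=cap('wrist','w1')
for t in ('tag_A','bottle_A','label_A'):
    for d in spotter.landmark_of(p,t)[:3]: X=w(p,d['centre']);print(t,round(d['confidence'],2),X.round(4),px(p,X,True).round())
go([.448,.215,.114],2.1)
E
```

```text
time_s: 7.5
tcp_pos: [0.4471, 0.2165, 0.2252]
tool_rot: [-3.141, -0.001, 2.102]
ft_force: [-0.3, 0.7, 0.4]
width: 0.0853
finger_force: 0.0
t 7.5 tcp [0.4471 0.2165 0.2252] rot [-3.141e+00 -1.000e-03  2.102e+00] F [-0.3  0.7  0.4] w 0.0853 ff 0.0 q [-0.82  0.2   0.32  1.93 -0.07  1.03  0.06]
tag_A 0.93 [0.4471 0.2144 0.1548] [316. 214.]
bottle_A 0.94 [0.4492 0.2126 0.0012] [318. 172.]
label_A 0.98 [0.4868 0.2263 0.0431] [354. 187.]
translation [-1.100e-03  1.000e-04  1.112e-01] rotation [-0.    -0.     0.002]
```

View pics/w1.png

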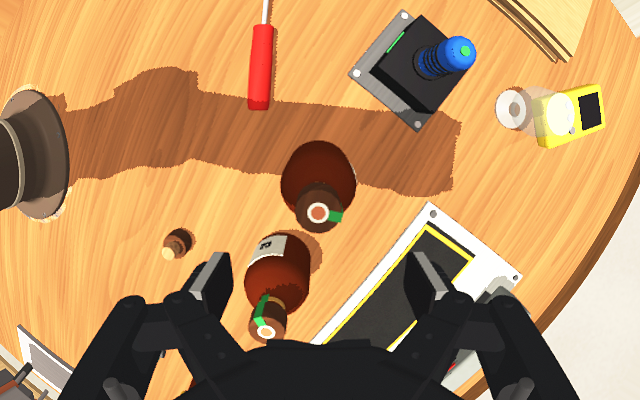

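The wrist view shows A's tag at (317,213) with its strip to the right, and B at (265,330) well clear of the fingers. I'll lower, grip and lift.

```bash
python3 -m crank '[{"translation":[-0.001,0,0.04],"rotation":[0,0,0],"fingers":1},{"translation":[-0.001,0,0.08],"rotation":[0,0,0],"fingers":1},{"translation":[-0.001,0,0.111],"rotation":[0,0,0],"fingers":1},{"translation":[-0.001,0,0.111],"rotation":[0,0,0],"fingers":1},{"translation":[-0.001,0,0.111],"rotation":[0,0,0],"fingers":-1},{"translation":[-0.001,0,0.111],"rotation":[0,0,0],"fingers":-1},{"translation":[-0.001,0,0.111],"rotation":[0,0,0],"fingers":-1},{"translation":[-0.001,0,0.111],"rotation":[0,0,0],"fingers":-1},{"translation":[-0.001,0,0.111],"rotation":[0,0,0],"fingers":-1},{"translation":[-0.001,0,0.09],"rotation":[0,0,0],"fingers":-1},{"translation":[-0.001,0,0.06],"rotation":[0,0,0],"fingers":-1},{"translation":[-0.001,0,0.06],"rotation":[0,0,0],"fingers":-1}]' 60
python3 - <<'E'
from h import *
s=st();p=cap('wrist','w2')
for t in ('tag_A','label_A','bottle_A'):
    for d in spotter.landmark_of(p,t)[:2]: X=w(p,d['centre']);print(t,round(d['confidence'],2),X.round(4),(X-s['tcp_pos']).round(4))
T=lane(.15)
go([*T[:2],.165],s['tool_rot'][2]-.312)
E
```

```text
time_s: 9.2
tcp_pos: [0.4495, 0.2147, 0.167]
tool_rot: [3.138, -0.0, 2.1]
ft_force: [-0.2, 1.4, -5.3]
width: 0.0345
finger_force: 61.2
t 9.2 tcp [0.4495 0.2147 0.167 ] rot [ 3.138 -0.     2.1  ] F [-0.2  1.4 -5.3] w 0.0345 ff 61.187217235565186 q [-0.8   0.27  0.31  1.99 -0.1   0.89  0.09]
tag_A 0.89 [0.4507 0.215  0.2055] [0.0013 0.0003 0.0385]
label_A 0.85 [0.4879 0.2303 0.0937] [ 0.0385  0.0156 -0.0734]
bottle_A 0.87 [0.4487 0.2152 0.0544] [-0.0008  0.0005 -0.1126]
bottle_A 0.62 [0.4733 0.3802 0.0122] [ 0.0239  0.1655 -0.1548]
translation [-0.1801  0.1247 -0.0011] rotation [-0.002  0.     0.312]
```

```bash
python3 -m crank '[{"translation":[-0.05,0.035,0],"rotation":[0,0,0.1],"fingers":-1},{"translation":[-0.1,0.07,0],"rotation":[0,0,0.2],"fingers":-1},{"translation":[-0.15,0.1,0],"rotation":[0,0,0.3],"fingers":-1},{"translation":[-0.18,0.125,0],"rotation":[-0.002,0,0.37],"fingers":-1},{"translation":[-0.18,0.125,0],"rotation":[-0.002,0,0.37],"fingers":-1},{"translation":[-0.18,0.125,0],"rotation":[-0.002,0,0.37],"fingers":-1},{"translation":[-0.18,0.125,0.02],"rotation":[-0.002,0,0.37],"fingers":-1},{"translation":[-0.18,0.125,0.033],"rotation":[-0.002,0,0.37],"fingers":-1},{"translation":[-0.18,0.125,0.038],"rotation":[-0.002,0,0.37],"fingers":-1},{"translation":[-0.18,0.125,0.041],"rotation":[-0.002,0,0.37],"fingers":-1},{"translation":[-0.18,0.125,0.041],"rotation":[-0.002,0,0.37],"fingers":-1}]'
python3 - <<'E'
from h import *
s=st();go([*lane(.15)[:2],.124],s['tool_rot'][2])
E
```

```text
time_s: 10.78
tcp_pos: [0.6462, 0.1226, 0.1264]
tool_rot: [3.141, -0.002, 1.73]
ft_force: [-9.1, 1.2, 13.7]
width: 0.0343
finger_force: 64.7
t 10.78 tcp [0.6462 0.1226 0.1264] rot [ 3.141e+00 -2.000e-03  1.730e+00] F [-9.1  1.2 13.7] w 0.0343 ff 64.67103481292725 q [-0.54  0.59  0.41  1.64 -0.27  0.97  0.13]
translation [-0.0014 -0.0003  0.0024] rotation [ 0.001 -0.002 -0.   ]
```

```bash
python3 -m crank '[{"translation":[0,0,-0.001],"rotation":[0,0,0],"fingers":-1},{"translation":[0,0,-0.001],"rotation":[0,0,0],"fingers":1},{"translation":[0,0,-0.001],"rotation":[0,0,0],"fingers":1},{"translation":[0,0,-0.001],"rotation":[0,0,0],"fingers":1},{"translation":[0,0,-0.001],"rotation":[0,0,0],"fingers":1},{"translation":[0,0,-0.04],"rotation":[0,0,0],"fingers":1},{"translation":[0,0,-0.1],"rotation":[0,0,0],"fingers":1},{"translation":[0,0,-0.1],"rotation":[0,0,0],"fingers":1}]'
python3 - <<'E'
from h import *
s=st();p=cap('wrist')
for t in ('tag_A','label_A','bottle_A','bottle_B','label_B'):
    for d in spotter.landmark_of(p,t)[:2]: X=w(p,d['centre']);print(t,round(d['confidence'],2),X.round(4),(X-lane(.15)).round(4))
go([.4667,.0898,.222],2.95)
E
```

```text
time_s: 11.78
tcp_pos: [0.6499, 0.1216, 0.2297]
tool_rot: [3.131, -0.001, 1.729]
ft_force: [0.8, 0.2, -0.7]
width: 0.0857
finger_force: 0.0
t 11.78 tcp [0.6499 0.1216 0.2297] rot [ 3.131e+00 -1.000e-03  1.729e+00] F [ 0.8  0.2 -0.7] w 0.0857 ff 0.0 q [-0.56  0.49  0.45  1.54 -0.23  1.15  0.09]
tag_A 0.74 [0.6422 0.1262 0.1671] [-0.0038  0.0049  0.1571]
label_A 0.79 [0.6825 0.1264 0.0523] [0.0364 0.0051 0.0423]
label_A 0.72 [0.4686 0.0895 0.1535] [-0.1775 -0.0318  0.1435]
bottle_A 0.85 [0.6439 0.1254 0.0135] [-0.0021  0.0041  0.0035]
bottle_B 0.87 [ 0.4696  0.0896 -0.0042] [-0.1765 -0.0317 -0.0142]
label_B 0.72 [0.4396 0.1092 0.0428] [-0.2064 -0.0121  0.0328]
translation [-0.0031 -0.1823  0.0009] rotation [-0.   -0.   -1.22]
```

```bash
python3 -m crank '[{"translation":[-0.003,-0.182,0.001],"rotation":[0,0,-1.22],"fingers":1},{"translation":[-0.003,-0.182,0.001],"rotation":[0,0,-1.22],"fingers":1},{"translation":[-0.003,-0.182,0.001],"rotation":[0,0,-1.22],"fingers":1},{"translation":[-0.003,-0.182,0.001],"rotation":[0,0,-1.22],"fingers":1},{"translation":[-0.003,-0.182,0.001],"rotation":[0,0,-1.22],"fingers":1},{"translation":[-0.003,-0.182,0.001],"rotation":[0,0,-1.22],"fingers":1},{"translation":[-0.003,-0.182,0.001],"rotation":[0,0,-1.22],"fingers":1},{"translation":[-0.003,-0.182,0.001],"rotation":[0,0,-1.22],"fingers":1},{"translation":[-0.003,-0.182,0.001],"rotation":[0,0,-1.22],"fingers":1}]'
python3 - <<'E'
from h import *
s=st();p=cap('wrist')
for t in ('tag_B','label_B','bottle_B'):
    for d in spotter.landmark_of(p,t)[:2]: X=w(p,d['centre']);print(t,round(d['confidence'],2),X.round(4))
go([.467,.090,.114],s['tool_rot'][2])
E
```

```text
time_s: 13.2
tcp_pos: [0.4675, 0.0899, 0.2225]
tool_rot: [3.141, 0.001, 2.948]
ft_force: [0.1, 0.5, 0.7]
width: 0.0851
finger_force: 0.0
t 13.2 tcp [0.4675 0.0899 0.2225] rot [3.141e+00 1.000e-03 2.948e+00] F [0.1 0.5 0.7] w 0.0851 ff 0.0 q [-0.53  0.16  0.27  1.97 -0.05  1.01  1.14]
tag_B 0.89 [0.4731 0.0873 0.1526]
bottle_B 0.76 [ 0.4681  0.0875 -0.0044]
translation [ 0.0008 -0.0002  0.1088] rotation [0.001 0.002 0.002]
```

```bash
python3 -m crank '[{"translation":[0,0,0.04],"rotation":[0,0,0],"fingers":1},{"translation":[0,0,0.08],"rotation":[0,0,0],"fingers":1},{"translation":[0,0,0.108],"rotation":[0,0,0],"fingers":1},{"translation":[0,0,0.108],"rotation":[0,0,0],"fingers":1},{"translation":[0,0,0.108],"rotation":[0,0,0],"fingers":-1},{"translation":[0,0,0.108],"rotation":[0,0,0],"fingers":-1},{"translation":[0,0,0.108],"rotation":[0,0,0],"fingers":-1},{"translation":[0,0,0.108],"rotation":[0,0,0],"fingers":-1},{"translation":[0,0,0.108],"rotation":[0,0,0],"fingers":-1},{"translation":[0,0,0.09],"rotation":[0,0,0],"fingers":-1},{"translation":[0,0,0.06],"rotation":[0,0,0],"fingers":-1},{"translation":[0,0,0.06],"rotation":[0,0,0],"fingers":-1}]' 60
python3 - <<'E'
from h import *
s=st();p=cap('wrist')
for t in ('tag_B','label_B','bottle_B'):
    for d in spotter.landmark_of(p,t)[:2]: X=w(p,d['centre']);print(t,round(d['confidence'],2),X.round(4),(X-s['tcp_pos']).round(4))
T=lane(0)
go([*T[:2],.165],s['tool_rot'][2]-2.516)
E
```

```text
time_s: 14.9
tcp_pos: [0.4691, 0.0904, 0.1646]
tool_rot: [3.138, 0.005, 2.95]
ft_force: [0.4, 0.2, -5.2]
width: 0.0347
finger_force: 60.9
t 14.9 tcp [0.4691 0.0904 0.1646] rot [3.138 0.005 2.95 ] F [ 0.4  0.2 -5.2] w 0.0347 ff 60.88899493217468 q [-0.52  0.23  0.27  2.04 -0.08  0.87  1.17]
tag_B 0.58 [0.4687 0.0904 0.1978] [-0.0004  0.0001  0.0332]
label_B 0.91 [0.4399 0.1127 0.0878] [-0.0292  0.0224 -0.0768]
bottle_B 0.97 [0.471  0.0874 0.0465] [ 0.0019 -0.003  -0.1181]
translation [-0.19   -0.0837 -0.0032] rotation [-0.    -0.     2.516]
```

```bash
python3 -m crank '[{"translation":[-0.03,-0.013,-0.003],"rotation":[0,0,0.18],"fingers":-1},{"translation":[-0.06,-0.026,-0.003],"rotation":[0,0,0.36],"fingers":-1},{"translation":[-0.09,-0.039,-0.003],"rotation":[0,0,0.54],"fingers":-1},{"translation":[-0.12,-0.052,-0.003],"rotation":[0,0,0.72],"fingers":-1},{"translation":[-0.15,-0.065,-0.003],"rotation":[0,0,0.9],"fingers":-1},{"translation":[-0.18,-0.078,-0.003],"rotation":[0,0,1.08],"fingers":-1},{"translation":[-0.19,-0.084,-0.003],"rotation":[0,0,1.26],"fingers":-1},{"translation":[-0.19,-0.084,-0.003],"rotation":[0,0,1.44],"fingers":-1},{"translation":[-0.19,-0.084,-0.003],"rotation":[0,0,1.62],"fingers":-1},{"translation":[-0.19,-0.084,-0.003],"rotation":[0,0,1.8],"fingers":-1},{"translation":[-0.19,-0.084,-0.003],"rotation":[0,0,1.98],"fingers":-1},{"translation":[-0.19,-0.084,-0.003],"rotation":[0,0,2.16],"fingers":-1}]'
python3 - <<'E'
from h import *
s=st();go([*lane(0)[:2],.126],.432)
E
```

```text
time_s: 16.6
tcp_pos: [0.6376, -0.0285, 0.1645]
tool_rot: [-3.141, 0.0, 0.784]
ft_force: [-0.3, -0.2, -4.7]
width: 0.034
finger_force: 61.0
t 16.6 tcp [ 0.6376 -0.0285  0.1645] rot [-3.141  0.     0.784] F [-0.3 -0.2 -4.7] w 0.034 ff 60.95002055168152 q [-0.56  0.6   0.8   1.67 -0.48  1.07 -0.41]
translation [-0.0001 -0.      0.0385] rotation [-0.     0.     0.352]
```

```bash
python3 -m crank '[{"translation":[0,0,0],"rotation":[0,0,0.18],"fingers":-1},{"translation":[0,0,0],"rotation":[0,0,0.35],"fingers":-1},{"translation":[0,0,0.015],"rotation":[0,0,0.35],"fingers":-1},{"translation":[0,0,0.028],"rotation":[0,0,0.35],"fingers":-1},{"translation":[0,0,0.034],"rotation":[0,0,0.35],"fingers":-1},{"translation":[0,0,0.037],"rotation":[0,0,0.35],"fingers":-1},{"translation":[0,0,0.038],"rotation":[0,0,0.35],"fingers":-1},{"translation":[0,0,0.038],"rotation":[0,0,0.35],"fingers":-1}]'
python3 - <<'E'
from h import *
s=st();p=cap('wrist')
for t in ('tag_B','label_B','bottle_B'):
    for d in spotter.landmark_of(p,t)[:2]: X=w(p,d['centre']);print(t,round(d['confidence'],2),X.round(4),(X-s['tcp_pos']).round(4))
E
```

```text
time_s: 17.6
tcp_pos: [0.6386, -0.0287, 0.1285]
tool_rot: [3.141, -0.003, 0.44]
ft_force: [-0.1, 0.5, -5.6]
width: 0.0344
finger_force: 61.1
t 17.6 tcp [ 0.6386 -0.0287  0.1285] rot [ 3.141e+00 -3.000e-03  4.400e-01] F [-0.1  0.5 -5.6] w 0.0344 ff 61.07363820075989 q [-0.59  0.67  0.85  1.71 -0.58  1.03 -0.67]
tag_B 0.9 [ 0.6411 -0.026   0.165 ] [0.0025 0.0027 0.0365]
label_B 0.91 [ 0.6807 -0.0302  0.0551] [ 0.0421 -0.0015 -0.0734]
bottle_B 0.58 [ 0.6419 -0.0248  0.0096] [ 0.0033  0.0039 -0.1189]
```

```bash
python3 -m crank '[{"translation":[0,0,0.0015],"rotation":[0,0,0],"fingers":-1},{"translation":[0,0,0.003],"rotation":[0,0,0],"fingers":-1},{"translation":[0,0,0.003],"rotation":[0,0,0],"fingers":-1}]'; python3 -m crank '[{"translation":[0,0,0],"rotation":[0,0,0],"fingers":1},{"translation":[0,0,0],"rotation":[0,0,0],"fingers":1},{"translation":[0,0,0],"rotation":[0,0,0],"fingers":1},{"translation":[0,0,0],"rotation":[0,0,0],"fingers":1},{"translation":[0,0,-0.04],"rotation":[0,0,0],"fingers":1},{"translation":[0,0,-0.098],"rotation":[0,0,0],"fingers":1},{"translation":[0,0,-0.098],"rotation":[0,0,0],"fingers":1}]'
python3 - <<'E'
from h import *
s=st();p=cap('wrist')
for t in ('tag_B','label_B','bottle_B','tag_D','label_D','bottle_D'):
    for d in spotter.landmark_of(p,t)[:2]: X=w(p,d['centre']);print(t,round(d['confidence'],2),X.round(4))
go([.473,-.189,.222],.22)
E
```

```text
time_s: 18.18
tcp_pos: [0.6391, -0.0283, 0.1263]
tool_rot: [3.142, -0.004, 0.44]
ft_force: [-1.9, 2.0, 4.6]
width: 0.0346
finger_force: 62.1
time_s: 19.05
tcp_pos: [0.6405, -0.0299, 0.2278]
tool_rot: [3.138, -0.009, 0.439]
ft_force: [0.4, -0.7, 0.4]
width: 0.0852
finger_force: 0.0
t 19.05 tcp [ 0.6405 -0.0299  0.2278] rot [ 3.138 -0.009  0.439] F [ 0.4 -0.7  0.4] w 0.0852 ff 0.0 q [-0.64  0.58  0.93  1.61 -0.49  1.2  -0.73]
tag_B 0.71 [ 0.64   -0.0537  0.1621]
tag_B 0.32 [0.4848 0.3789 0.0655]
label_B 0.8 [ 0.6813 -0.0584  0.0507]
bottle_B 0.77 [ 0.6402 -0.0547  0.0059]
bottle_D 0.9 [ 0.4705 -0.1919 -0.0011]
translation [-2.173e-01  7.510e-02 -1.000e-04] rotation [-0.   -0.    0.22]
```

```bash
python3 -m crank '[{"translation":[-0.054,0.019,0],"rotation":[0,0,0.06],"fingers":1},{"translation":[-0.108,0.037,0],"rotation":[0,0,0.11],"fingers":1},{"translation":[-0.163,0.056,0],"rotation":[0,0,0.17],"fingers":1},{"translation":[-0.217,0.075,0],"rotation":[0,0,0.22],"fingers":1},{"translation":[-0.217,0.075,0],"rotation":[0,0,0.22],"fingers":1},{"translation":[-0.217,0.075,0],"rotation":[0,0,0.22],"fingers":1}]'
python3 - <<'E'
from h import *
s=st();p=cap('wrist')
for t in ('tag_D','label_D','bottle_D'):
    for d in spotter.landmark_of(p,t)[:2]: X=w(p,d['centre']);print(t,round(d['confidence'],2),X.round(4))
p=cap('top','top2')
for t in ('tag_A','label_A','bottle_A','tag_D','label_D','bottle_D','label_B','bottle_B'):
    for d in spotter.landmark_of(p,t)[:2]: X=w(p,d['centre']);print(t,round(d['confidence'],2),X.round(4))
go([.473,-.189,.114],.22)
E
```

```text
time_s: 20.15
tcp_pos: [0.4742, -0.1885, 0.2226]
tool_rot: [-3.141, -0.002, 0.22]
ft_force: [0.2, 0.5, -0.2]
width: 0.0853
finger_force: 0.0
t 20.15 tcp [ 0.4742 -0.1885  0.2226] rot [-3.141e+00 -2.000e-03  2.200e-01] F [ 0.2  0.5 -0.2] w 0.0853 ff 0.0 q [-0.58  0.36  1.11  1.93 -0.37  1.07 -0.66]
tag_D 0.83 [ 0.4771 -0.1915  0.1525]
label_D 0.85 [ 0.4556 -0.221   0.0408]
bottle_D 0.96 [ 0.4734 -0.1913 -0.0024]
bottle_D 0.2 [ 0.6388 -0.0543  0.0039]
tag_A 0.57 [0.6462 0.1245 0.1624]
tag_A 0.51 [ 0.3106 -0.4096  0.0006]
label_A 0.93 [0.6853 0.121  0.0485]
bottle_A 0.75 [0.6434 0.1258 0.0127]
bottle_A 0.46 [ 0.6327 -0.4465  0.0017]
tag_D 0.7 [0.6432 0.1255 0.0069]
label_D 0.63 [ 0.6389 -0.0563  0.1654]
label_B 0.75 [ 0.6781 -0.0568  0.0578]
label_B 0.73 [ 0.6365 -0.0309  0.0125]
bottle_B 0.87 [ 0.6388 -0.0538  0.0119]
translation [-1.000e-03 -1.000e-04  1.087e-01] rotation [-0.    -0.002 -0.   ]
```

```bash
python3 -m crank '[{"translation":[0,0,0.04],"rotation":[0,0,0],"fingers":1},{"translation":[-0.001,0,0.08],"rotation":[0,0,0],"fingers":1},{"translation":[-0.001,0,0.108],"rotation":[0,0,0],"fingers":1},{"translation":[-0.001,0,0.108],"rotation":[0,0,0],"fingers":1},{"translation":[-0.001,0,0.108],"rotation":[0,0,0],"fingers":-1},{"translation":[-0.001,0,0.108],"rotation":[0,0,0],"fingers":-1},{"translation":[-0.001,0,0.108],"rotation":[0,0,0],"fingers":-1},{"translation":[-0.001,0,0.108],"rotation":[0,0,0],"fingers":-1},{"translation":[-0.001,0,0.108],"rotation":[0,0,0],"fingers":-1},{"translation":[-0.001,0,0.09],"rotation":[0,0,0],"fingers":-1},{"translation":[-0.001,0,0.06],"rotation":[0,0,0],"fingers":-1},{"translation":[-0.001,0,0.06],"rotation":[0,0,0],"fingers":-1}]' 60
python3 - <<'E'
from h import *
s=st();p=cap('wrist')
for t in ('tag_D','label_D','bottle_D'):
    for d in spotter.landmark_of(p,t)[:2]: X=w(p,d['centre']);print(t,round(d['confidence'],2),X.round(4),(X-s['tcp_pos']).round(4))
T=lane(-.165)
go([*T[:2],.165],s['tool_rot'][2]+2.051)
E
```

```text
time_s: 22.3
tcp_pos: [0.4739, -0.1894, 0.1646]
tool_rot: [3.141, -0.005, 0.22]
ft_force: [0.1, -0.2, -5.7]
width: 0.0346
finger_force: 60.9
t 22.3 tcp [ 0.4739 -0.1894  0.1646] rot [ 3.141 -0.005  0.22 ] F [ 0.1 -0.2 -5.7] w 0.0346 ff 60.943336486816406 q [-0.5   0.44  1.03  2.   -0.46  0.96 -0.58]
tag_D 0.66 [ 0.4774 -0.1899  0.1998] [ 0.0035 -0.0005  0.0352]
label_D 0.34 [ 0.4784 -0.3452  0.0664] [ 0.0045 -0.1558 -0.0982]
bottle_D 0.7 [ 0.4726 -0.1901  0.0467] [-0.0013 -0.0007 -0.1179]
translation [ 0.151   0.0387 -0.0031] rotation [-0.000e+00 -2.000e-03 -2.051e+00]
```

```bash
python3 -m crank '[{"translation":[0.03,0.008,-0.003],"rotation":[0,0,-0.18],"fingers":-1},{"translation":[0.06,0.015,-0.003],"rotation":[0,0,-0.36],"fingers":-1},{"translation":[0.09,0.023,-0.003],"rotation":[0,0,-0.54],"fingers":-1},{"translation":[0.12,0.031,-0.003],"rotation":[0,0,-0.72],"fingers":-1},{"translation":[0.151,0.039,-0.003],"rotation":[0,0,-0.9],"fingers":-1},{"translation":[0.151,0.039,-0.003],"rotation":[0,0,-1.08],"fingers":-1},{"translation":[0.151,0.039,-0.003],"rotation":[0,0,-1.26],"fingers":-1},{"translation":[0.151,0.039,-0.003],"rotation":[0,0,-1.44],"fingers":-1},{"translation":[0.151,0.039,-0.003],"rotation":[0,0,-1.62],"fingers":-1},{"translation":[0.151,0.039,-0.003],"rotation":[0,0,-1.8],"fingers":-1},{"translation":[0.151,0.039,-0.003],"rotation":[0,0,-1.98],"fingers":-1},{"translation":[0.151,0.039,-0.003],"rotation":[0,0,-2.05],"fingers":-1}]'
python3 - <<'E'
from h import *
s=st();go([*lane(-.165)[:2],.126],2.27)
E
```

```text
time_s: 24.0
tcp_pos: [0.6279, -0.1942, 0.1642]
tool_rot: [3.141, -0.002, 2.273]
ft_force: [0.8, 0.3, -4.8]
width: 0.0343
finger_force: 61.6
t 24.0 tcp [ 0.6279 -0.1942  0.1642] rot [ 3.141e+00 -2.000e-03  2.273e+00] F [ 0.8  0.3 -4.8] w 0.0343 ff 61.64446234703064 q [-0.04  0.55  0.4   1.6  -0.24  1.04  1.13]
translation [0.0005 0.0008 0.0382] rotation [ 0.    -0.002  0.003]
```

```bash
python3 -m crank '[{"translation":[0,0,0.015],"rotation":[0,0,0],"fingers":-1},{"translation":[0,0,0.028],"rotation":[0,0,0],"fingers":-1},{"translation":[0,0,0.034],"rotation":[0,0,0],"fingers":-1},{"translation":[0,0,0.037],"rotation":[0,0,0],"fingers":-1},{"translation":[0,0,0.039],"rotation":[0,0,0],"fingers":-1},{"translation":[0,0,0.041],"rotation":[0,0,0],"fingers":-1},{"translation":[0,0,0.041],"rotation":[0,0,0],"fingers":-1}]'
python3 - <<'E'
from h import *
s=st();p=cap('wrist')
for t in ('tag_D','label_D','bottle_D'):
    for d in spotter.landmark_of(p,t)[:1]: X=w(p,d['centre']);print(t,round(d['confidence'],2),X.round(4),(X-s['tcp_pos']).round(4))
E
```

```text
time_s: 24.88
tcp_pos: [0.6295, -0.1944, 0.126]
tool_rot: [3.139, 0.002, 2.27]
ft_force: [-0.3, 0.5, 0.2]
width: 0.0348
finger_force: 61.9
t 24.88 tcp [ 0.6295 -0.1944  0.126 ] rot [3.139e+00 2.000e-03 2.270e+00] F [-0.3  0.5  0.2] w 0.0348 ff 61.90536618232727 q [-0.04  0.59  0.39  1.64 -0.26  0.97  1.14]
tag_D 0.97 [ 0.6337 -0.1936  0.1631] [0.0042 0.0008 0.0371]
bottle_D 0.95 [ 0.6264 -0.1905  0.0092] [-0.0031  0.0039 -0.1168]
```

```bash
python3 -m crank '[{"translation":[0,0,0],"rotation":[0,0,0],"fingers":1},{"translation":[0,0,0],"rotation":[0,0,0],"fingers":1},{"translation":[0,0,0],"rotation":[0,0,0],"fingers":1},{"translation":[0,0,0],"rotation":[0,0,0],"fingers":1},{"translation":[0,0,-0.04],"rotation":[0,0,0],"fingers":1},{"translation":[0,0,-0.1],"rotation":[0,0,0],"fingers":1},{"translation":[0,0,-0.1],"rotation":[0,0,0],"fingers":1}]'
cat > chk.py <<'E'
from h import *
import sys
s=st()
R=np.array([[np.cos(LY),np.sin(LY)],[-np.sin(LY),np.cos(LY)]])
acc=[]
for n in sys.argv[2:]*int(sys.argv[1]):
    p=cap(n)
    for t in ('bottle_A','tag_A','label_A','bottle_B','tag_B','label_B','bottle_D','tag_D','label_D'):
        for d in spotter.landmark_of(p,t)[:2]:
            X=w(p,d['centre'])
            z={'b':.01,'t':.16,'l':.052}[t[0]]
            if d['confidence']>.3 and abs(X[2]-z)<.02 and X[0]>.55: acc.append((t[0],*X,*(R@(X-LC)[:2])))
acc=sorted(acc,key=lambda a:-a[5])
g=[[acc[0]]]
for a in acc[1:]:
    (g[-1].append(a) if g[-1][-1][5]-a[5]<.045 else g.append([a]))
for k in g:
    ax=np.array([a[1:] for a in k if a[0]!='l']);tg=np.array([a[1:] for a in k if a[0]=='t']);lb=np.array([a[1:] for a in k if a[0]=='l'])
    if not len(ax): print('label only',lb.round(3));continue
    m=np.mean(ax,0);print(len(ax),len(lb),'world',m[:2].round(4),'lane',m[3:].round(4),'tag',tg.mean(0)[:3].round(4) if len(tg) else None,'labelyaw',np.arctan2(*(lb.mean(0)-m)[[4,3]]).round(3) if len(lb) else None)
E
python3 chk.py 2 top side wrist
python3 - <<'E'
from h import *
p=cap('top','top3')
for t in ('read_button_top',):
  for n in ('top','side'):
    p=cap(n)
    for d in spotter.landmark_of(p,t)[:3]: print(t,d['confidence'],w(p,d['centre']).round(4))
go([.4805,-.3465,.14],1.3)
E
```

```text
time_s: 25.95
tcp_pos: [0.6312, -0.1957, 0.2305]
tool_rot: [3.134, 0.008, 2.269]
ft_force: [0.1, -0.4, -0.5]
width: 0.0856
finger_force: 0.0
t 25.95 tcp [ 0.6312 -0.1957  0.2305] rot [3.134 0.008 2.269] F [ 0.1 -0.4 -0.5] w 0.0856 ff 0.0 q [-0.06  0.49  0.42  1.53 -0.21  1.16  1.1 ]
8 6 world [0.6445 0.1265] lane [-0.0018  0.1552] tag [0.646  0.1263 0.1621] labelyaw -0.067
12 7 world [ 0.6371 -0.0545] lane [ 0.0011 -0.026 ] tag [ 0.6364 -0.0542  0.1612] labelyaw 0.004
9 2 world [ 0.6304 -0.1915] lane [ 0.0022 -0.1631] tag [ 0.6312 -0.1916  0.1619] labelyaw -0.091
read_button_top 0.55 [ 0.3128 -0.2051  0.0692]
read_button_top 0.42 [ 0.4796 -0.3493  0.0659]
read_button_top 0.57 [ 0.4791 -0.346   0.0631]
read_button_top 0.54 [ 0.3149 -0.2072  0.0642]
translation [-0.0211 -0.2115  0.0847] rotation [ 0.002 -0.     0.97 ]
```

All three bottles stand square. I'll move to the button with the fingers shut.

```bash
python3 -m crank '[{"translation":[-0.005,-0.053,0],"rotation":[0,0,0.18],"fingers":-1},{"translation":[-0.01,-0.106,0],"rotation":[0,0,0.36],"fingers":-1},{"translation":[-0.016,-0.16,0],"rotation":[0,0,0.54],"fingers":-1},{"translation":[-0.021,-0.2115,0],"rotation":[0,0,0.72],"fingers":-1},{"translation":[-0.021,-0.2115,0.05],"rotation":[0,0,0.9],"fingers":-1},{"translation":[-0.021,-0.2115,0.085],"rotation":[0,0,0.97],"fingers":-1},{"translation":[-0.021,-0.2115,0.13],"rotation":[0,0,0.97],"fingers":-1},{"translation":[-0.021,-0.2115,0.13],"rotation":[0,0,0.97],"fingers":-1}]'
python3 - <<'E'
from h import *
s=st();p=cap('wrist','w3')
for d in spotter.landmark_of(p,'read_button_top')[:3]: print(d['confidence'],w(p,d['centre']).round(4))
go([.4797,-.347,.067],1.3)
E
```

```text
time_s: 30.2
tcp_pos: [0.4788, -0.3449, 0.092]
tool_rot: [-3.137, -0.002, 1.3]
ft_force: [0.3, 0.8, 0.5]
width: 0.0001
finger_force: 0.0
t 30.2 tcp [ 0.4788 -0.3449  0.092 ] rot [-3.137e+00 -2.000e-03  1.300e+00] F [0.3 0.8 0.5] w 0.0001 ff 0.0 q [ 0.1   0.57  0.61  1.84 -0.42  0.86  0.65]
0.82 [ 0.3125 -0.2108  0.066 ]
0.56 [ 0.4804 -0.3453  0.0665]
translation [-0.0003 -0.001   0.0286] rotation [ 0.002 -0.001 -0.   ]
```

```bash
python3 -m crank '[{"translation":[0,-0.001,0.015],"rotation":[0,0,0],"fingers":-1},{"translation":[0,-0.001,0.022],"rotation":[0,0,0],"fingers":-1},{"translation":[0,-0.001,0.027],"rotation":[0,0,0],"fingers":-1},{"translation":[0,-0.001,0.03],"rotation":[0,0,0],"fingers":-1},{"translation":[0,-0.001,0.032],"rotation":[0,0,0],"fingers":-1},{"translation":[0,-0.001,0.032],"rotation":[0,0,0],"fingers":-1}]'
```

```text
time_s: 31.05
tcp_pos: [0.4798, -0.3461, 0.0629]
tool_rot: [3.14, -0.001, 1.3]
ft_force: [-0.3, 1.4, 3.8]
width: 0.0001
finger_force: 1.9
```

```bash
python3 -m crank '[{"translation":[0,0,0.002],"rotation":[0,0,0],"fingers":-1},{"translation":[0,0,0.0035],"rotation":[0,0,0],"fingers":-1},{"translation":[0,0,0.0035],"rotation":[0,0,0],"fingers":-1}]'; python3 -m crank '[{"translation":[0,0,0.001],"rotation":[0,0,0],"fingers":-1},{"translation":[0,0,0.001],"rotation":[0,0,0],"fingers":-1}]'; python3 chk.py 1 top side
```

```text
time_s: 31.42
tcp_pos: [0.4799, -0.3461, 0.0609]
tool_rot: [3.139, -0.002, 1.3]
ft_force: [-5.0, 5.9, 20.7]
width: 0.0003
finger_force: 10.4
time_s: 31.68
tcp_pos: [0.4799, -0.3462, 0.0607]
tool_rot: [3.138, -0.003, 1.3]
ft_force: [-7.0, 7.3, 28.3]
width: 0.0002
finger_force: 14.6
t 31.68 tcp [ 0.4799 -0.3462  0.0607] rot [ 3.138e+00 -3.000e-03  1.300e+00] F [-7.   7.3 28.3] w 0.0002 ff 14.613480067782803 q [ 0.13  0.61  0.58  1.86 -0.46  0.8   0.68]
2 1 world [0.6426 0.125 ] lane [-0.0037  0.1535] tag [0.6428 0.1243 0.1615] labelyaw -0.166
3 1 world [ 0.6399 -0.0533] lane [ 0.0039 -0.0246] tag [ 0.6386 -0.0561  0.1623] labelyaw -0.091
4 2 world [ 0.6306 -0.1902] lane [ 0.0023 -0.1618] tag [ 0.6321 -0.1906  0.1622] labelyaw -0.13
```

```bash
python3 -m crank '[{"translation":[0,0,-0.02],"rotation":[0,0,0],"fingers":-1},{"translation":[0,0,-0.08],"rotation":[0,0,0],"fingers":-1},{"translation":[0,0,-0.14],"rotation":[0,0,0],"fingers":-1},{"translation":[0,0,-0.19],"rotation":[0,0,0],"fingers":-1},{"translation":[0,0,-0.19],"rotation":[0,0,0],"fingers":-1}]'
python3 - <<'E'
from h import *
s=st();go([.485,.38,.25],2.0)
E
```

```text
time_s: 33.3
tcp_pos: [0.4808, -0.348, 0.2524]
tool_rot: [3.132, 0.0, 1.299]
ft_force: [0.7, -0.1, -0.6]
width: 0.0002
finger_force: 0.0
t 33.3 tcp [ 0.4808 -0.348   0.2524] rot [3.132 0.    1.299] F [ 0.7 -0.1 -0.6] w 0.0002 ff 0.0 q [ 0.02  0.39  0.72  1.69 -0.28  1.16  0.54]
translation [ 7.025e-01 -1.910e-01  4.000e-04] rotation [ 0.009  0.004 -0.701]
```

```bash
python3 -m crank '[{"translation":[0.06,-0.016,0],"rotation":[0,0,-0.06],"fingers":1},{"translation":[0.12,-0.033,0],"rotation":[0,0,-0.12],"fingers":1},{"translation":[0.18,-0.049,0],"rotation":[0,0,-0.18],"fingers":1},{"translation":[0.24,-0.065,0],"rotation":[0,0,-0.24],"fingers":1},{"translation":[0.3,-0.082,0],"rotation":[0,0,-0.3],"fingers":1},{"translation":[0.36,-0.098,0],"rotation":[0,0,-0.36],"fingers":1},{"translation":[0.42,-0.114,0],"rotation":[0,0,-0.42],"fingers":1},{"translation":[0.48,-0.13,0],"rotation":[0,0,-0.48],"fingers":1},{"translation":[0.54,-0.147,0],"rotation":[0,0,-0.54],"fingers":1},{"translation":[0.6,-0.163,0],"rotation":[0,0,-0.6],"fingers":1},{"translation":[0.66,-0.179,0],"rotation":[0,0,-0.66],"fingers":1},{"translation":[0.702,-0.191,0],"rotation":[0,0,-0.7],"fingers":1}]'; python3 -m crank '[{"translation":[0,0,0],"rotation":[0,0,0],"fingers":1}]'
python3 - <<'E'
from h import *
s=st()
for n in ('wrist','top','side','wrist'):
    p=cap(n,'w4' if n=='wrist' else None)
    for t in ('wand','cradle_mouth','wand_tip'):
        for d in spotter.landmark_of(p,t)[:2]: X=w(p,d['centre']);print(n,t,round(d['confidence'],2),X.round(4),px(p,X,n=='wrist').round())
go([.485,.38,.22],2.0)
E
```

```text
time_s: 34.8
tcp_pos: [0.4819, 0.3843, 0.247]
tool_rot: [3.141, 0.0, 2.004]
ft_force: [0.9, -0.5, 0.4]
width: 0.0853
finger_force: 0.0
time_s: 34.92
tcp_pos: [0.481, 0.3853, 0.2464]
tool_rot: [-3.141, -0.0, 2.006]
ft_force: [0.0, -1.3, -0.9]
width: 0.0858
finger_force: 0.0
t 34.92 tcp [0.481  0.3853 0.2464] rot [-3.141 -0.     2.006] F [ 0.  -1.3 -0.9] w 0.0858 ff 0.0 q [-0.95  0.39  0.27  1.61 -0.11  1.15 -0.22]
wrist wand 0.89 [0.4767 0.3757 0.0086] [311. 172.]
wrist cradle_mouth 0.72 [0.4819 0.373  0.0706] [314. 189.]
top wand 0.53 [0.4803 0.3766 0.0119] [196. 212.]
top cradle_mouth 0.56 [0.4799 0.3801 0.0659] [190. 210.]
side wand 0.42 [0.4783 0.3805 0.011 ] [291. 155.]
side cradle_mouth 0.84 [0.4836 0.382  0.0688] [291. 143.]
side cradle_mouth 0.69 [ 0.6799 -0.0542  0.0539] [376. 207.]
wrist wand 0.87 [0.4778 0.376  0.0119] [312. 169.]
wrist cradle_mouth 0.88 [0.4824 0.3772 0.0678] [315. 180.]
translation [-0.0019  0.001   0.0287] rotation [ 0.002  0.    -0.   ]
```

View pics/w4.png

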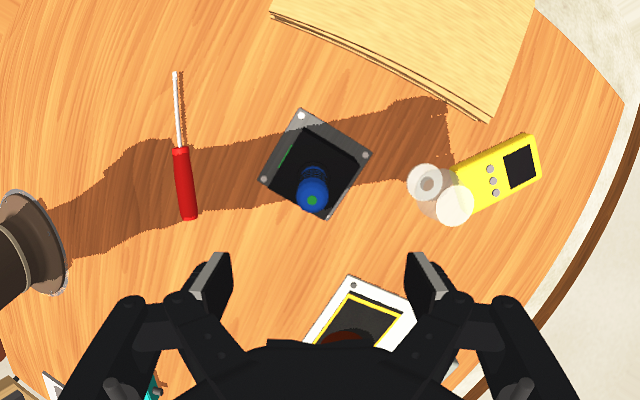

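Run:
```python
from h import *
p=cap('wrist')
c=p['color'].astype(int);m=(c[...,1]>c[...,0]+40)&(c[...,1]>c[...,2]+20);m[:180]=0;m[215:]=0;m[:,295:330]&=True;m[:,:295]=0;m[:,330:]=0
v,u=np.argwhere(m).mean(0);print(u,v,m.sum(),atz(p,u,v,.1475,True).round(4))
go([.481,.378,.13],2.0)
```

```text
311.72727272727275 200.12121212121212 66 [0.4793 0.3783 0.1475]
translation [-0.0021 -0.0036  0.1187] rotation [ 0.002  0.    -0.   ]
```

```bash
python3 -m crank '[{"translation":[-0.002,-0.003,0.05],"rotation":[0,0,0],"fingers":1},{"translation":[-0.002,-0.003,0.09],"rotation":[0,0,0],"fingers":1},{"translation":[-0.002,-0.003,0.13],"rotation":[0,0,0],"fingers":1},{"translation":[-0.002,-0.003,0.163],"rotation":[0,0,0],"fingers":1},{"translation":[-0.002,-0.003,0.163],"rotation":[0,0,0],"fingers":1}]'
python3 - <<'E'
from h import *
s=st();go([.4798,.378,.085],2.0)
E
```

```text
time_s: 36.4
tcp_pos: [0.4801, 0.3772, 0.0833]
tool_rot: [-3.139, 0.002, 2.0]
ft_force: [0.0, -0.2, 0.8]
width: 0.0855
finger_force: 0.0
t 36.4 tcp [0.4801 0.3772 0.0833] rot [-3.139e+00  2.000e-03  2.000e+00] F [ 0.  -0.2  0.8] w 0.0855 ff 0.0 q [-0.92  0.55  0.24  1.78 -0.17  0.83 -0.17]
translation [ 0.0009  0.     -0.0017] rotation [-0.003  0.002 -0.   ]
```

```bash
python3 -m crank '[{"translation":[0,0,0],"rotation":[0,0,0],"fingers":-1},{"translation":[0,0,0],"rotation":[0,0,0],"fingers":-1},{"translation":[0,0,0],"rotation":[0,0,0],"fingers":-1},{"translation":[0,0,0],"rotation":[0,0,0],"fingers":-1},{"translation":[0,0,0],"rotation":[0,0,0],"fingers":-1},{"translation":[0,0,0],"rotation":[0,0,0],"fingers":-1}]' 50; python3 -m crank '[{"translation":[0,0,-0.02],"rotation":[0,0,0],"fingers":-1},{"translation":[0,0,-0.05],"rotation":[0,0,0],"fingers":-1},{"translation":[0,0,-0.09],"rotation":[0,0,0],"fingers":-1},{"translation":[0,0,-0.14],"rotation":[0,0,0],"fingers":-1},{"translation":[0,0,-0.19],"rotation":[0,0,0],"fingers":-1},{"translation":[0,0,-0.195],"rotation":[0,0,0],"fingers":-1},{"translation":[0,0,-0.195],"rotation":[0,0,0],"fingers":-1}]'
python3 - <<'E'
from h import *
s=st()
for n in ('side','wrist','top','side','wrist'):
    p=cap(n,'s5' if n=='side' else None)
    for t in ('wand','wand_tip'):
        for d in spotter.landmark_of(p,t)[:2]: X=w(p,d['centre']);print(n,t,round(d['confidence'],2),X.round(4),(X-s['tcp_pos']).round(4))
E
python3 chk.py 2 top side
```

```text
time_s: 37.15
tcp_pos: [0.4819, 0.3787, 0.0869]
tool_rot: [3.138, -0.001, 2.0]
ft_force: [-1.9, -0.6, 5.8]
width: 0.0268
finger_force: 48.8
time_s: 38.02
tcp_pos: [0.481, 0.3781, 0.2806]
tool_rot: [3.139, -0.0, 2.0]
ft_force: [-0.8, 0.2, -0.8]
width: 0.0265
finger_force: 49.3
t 38.02 tcp [0.481  0.3781 0.2806] rot [ 3.139 -0.     2.   ] F [-0.8  0.2 -0.8] w 0.0265 ff 49.334334656596184 q [-0.96  0.35  0.29  1.58 -0.1   1.22 -0.22]
side wand 0.43 [0.4793 0.3782 0.2045] [-0.0017  0.0001 -0.0761]
side wand 0.22 [0.6472 0.1241 0.1633] [ 0.1662 -0.254  -0.1173]
wrist wand 0.67 [0.4765 0.376  0.2011] [-0.0044 -0.0021 -0.0795]
top wand 0.5 [0.4808 0.376  0.2039] [-0.0002 -0.0021 -0.0767]
side wand 0.73 [0.4818 0.3824 0.2043] [ 0.0009  0.0043 -0.0763]
wrist wand 0.93 [0.4798 0.379  0.2035] [-0.0012  0.0009 -0.0771]
wrist wand 0.26 [0.6258 0.4205 0.0023] [ 0.1448  0.0424 -0.2783]
t 38.77 tcp [0.4813 0.3782 0.2807] rot [3.14 0.   2.  ] F [-0.  -0.1 -0.1] w 0.0266 ff 49.308418929576874 q [-0.96  0.35  0.29  1.58 -0.1   1.22 -0.22]
8 5 world [0.6452 0.1258] lane [-0.0011  0.1545] tag [0.645  0.1249 0.162 ] labelyaw -0.123
8 4 world [ 0.6383 -0.0528] lane [ 0.0022 -0.0242] tag [ 0.637  -0.0531  0.1618] labelyaw -0.051
8 4 world [ 0.6305 -0.1895] lane [ 0.0022 -0.1612] tag [ 0.6308 -0.1891  0.162 ] labelyaw -0.137
2 0 world [ 0.6368 -0.441 ] lane [ 0.0228 -0.4118] tag None labelyaw None
```

Run:
```python
from h import *
go([.646,.1255,.265],2.0)
```

```text
translation [-0.2983  0.0447  0.0158] rotation [ 0.002  0.    -0.   ]
```

```bash
python3 -m crank '[{"translation":[-0.05,0.008,0],"rotation":[0,0,0],"fingers":-1},{"translation":[-0.1,0.015,0.003],"rotation":[0,0,0],"fingers":-1},{"translation":[-0.15,0.022,0.006],"rotation":[0,0,0],"fingers":-1},{"translation":[-0.2,0.03,0.01],"rotation":[0,0,0],"fingers":-1},{"translation":[-0.25,0.037,0.016],"rotation":[0,0,0],"fingers":-1},{"translation":[-0.298,0.045,0.016],"rotation":[0,0,0],"fingers":-1},{"translation":[-0.298,0.045,0.016],"rotation":[0,0,0],"fingers":-1},{"translation":[-0.298,0.045,0.016],"rotation":[0,0,0],"fingers":-1}]'
python3 - <<'E'
from h import *
s=st()
for n in ('side','wrist','top','wrist'):
    p=cap(n,'w6' if n=='wrist' else 's6')
    for t in ('wand','tag_A','wand_tip'):
        for d in spotter.landmark_of(p,t)[:2]: X=w(p,d['centre']);print(n,t,round(d['confidence'],2),X.round(4),(X-s['tcp_pos']).round(4))
go([.646,.1255,.234],2.0)
w6=cv2.imread('pics/w6.png');p=cap('side');u,v=px(p,[.646,.1255,.18]).astype(int)
a=cv2.resize(w6[120:320,220:420],(400,400));b=cv2.resize(p['color'][v-50:v+50,u-50:u+50,::-1],(400,400),interpolation=cv2.INTER_CUBIC)
cv2.imwrite('pics/c6.png',np.hstack([a,b]))
E
```

```text
time_s: 41.78
tcp_pos: [0.646, 0.1264, 0.2646]
tool_rot: [3.14, -0.001, 2.0]
ft_force: [1.0, 0.7, -0.5]
width: 0.0266
finger_force: 49.4
t 41.77 tcp [0.646  0.1264 0.2646] rot [ 3.14e+00 -1.00e-03  2.00e+00] F [ 1.   0.7 -0.5] w 0.0266 ff 49.355239011347294 q [-0.52  0.46  0.38  1.49 -0.17  1.23  0.31]
side wand 0.58 [0.6471 0.1289 0.1872] [ 0.0011  0.0026 -0.0774]
side tag_A 0.59 [0.646  0.1229 0.1649] [-0.     -0.0034 -0.0997]
side tag_A 0.31 [ 6.393e-01 -4.367e-01  1.000e-04] [-0.0067 -0.563  -0.2645]
wrist wand 0.73 [0.6434 0.1256 0.19  ] [-0.0026 -0.0008 -0.0746]
wrist wand 0.25 [ 0.6415 -0.0552  0.1612] [-0.0045 -0.1815 -0.1034]
wrist tag_A 0.59 [0.6437 0.1247 0.162 ] [-0.0023 -0.0017 -0.1025]
top tag_A 0.83 [0.6447 0.1255 0.1616] [-0.0013 -0.0008 -0.103 ]
wrist wand 0.89 [0.6452 0.1262 0.1906] [-0.0007 -0.0001 -0.074 ]
wrist tag_A 0.8 [0.6438 0.1252 0.165 ] [-0.0022 -0.0011 -0.0995]
translation [-0.0003 -0.0004  0.0308] rotation [ 0.002  0.    -0.   ]
```

View pics/c6.png

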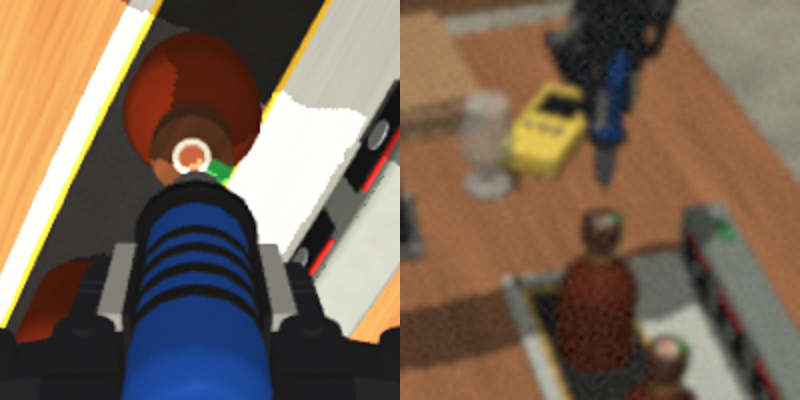

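The tip (left crop at 195,178) lines up with the tag (191,157). The side crop agrees, with the tip at (605,185) over the tag at (602,213). I'll lower gently.

```bash
python3 -m crank '[{"translation":[0,0,0.012],"rotation":[0,0,0],"fingers":-1},{"translation":[0,0,0.02],"rotation":[0,0,0],"fingers":-1},{"translation":[0,0,0.024],"rotation":[0,0,0],"fingers":-1},{"translation":[0,0,0.027],"rotation":[0,0,0],"fingers":-1},{"translation":[0,0,0.028],"rotation":[0,0,0],"fingers":-1},{"translation":[0,0,0.028],"rotation":[0,0,0],"fingers":-1}]'; python3 -m crank '[{"translation":[0,0,0.0015],"rotation":[0,0,0],"fingers":-1},{"translation":[0,0,0.0015],"rotation":[0,0,0],"fingers":-1}]'
```

```text
time_s: 43.38
tcp_pos: [0.6463, 0.1259, 0.237]
tool_rot: [3.139, 0.0, 2.0]
ft_force: [0.5, 0.9, -0.9]
width: 0.0271
finger_force: 49.4
time_s: 43.62
tcp_pos: [0.6464, 0.126, 0.2355]
tool_rot: [3.139, 0.0, 2.0]
ft_force: [-0.4, 0.4, 0.2]
width: 0.0268
finger_force: 49.5
```

```bash
python3 -m crank '[{"translation":[0,0,0.0015],"rotation":[0,0,0],"fingers":-1},{"translation":[0,0,0.0015],"rotation":[0,0,0],"fingers":-1}]';  python3 -m crank '[{"translation":[0,0,0.0015],"rotation":[0,0,0],"fingers":-1},{"translation":[0,0,0.0015],"rotation":[0,0,0],"fingers":-1},{"translation":[0,0,0.0015],"rotation":[0,0,0],"fingers":-1}]'
python3 - <<'E'
from h import *
for i in range(3): st();cap('top')
E
```

```text
time_s: 43.88
tcp_pos: [0.6463, 0.126, 0.2339]
tool_rot: [3.139, 0.0, 2.0]
ft_force: [0.4, 0.6, 1.4]
width: 0.0267
finger_force: 49.5
time_s: 44.25
tcp_pos: [0.6463, 0.126, 0.2324]
tool_rot: [3.139, 0.0, 2.0]
ft_force: [0.5, 0.4, 2.2]
width: 0.0268
finger_force: 49.6
t 44.25 tcp [0.6463 0.126  0.2324] rot [3.139 0.    2.   ] F [0.5 0.4 2.2] w 0.0268 ff 49.63197212666273 q [-0.52  0.48  0.37  1.53 -0.18  1.17  0.32]
t 44.3 tcp [0.6463 0.1259 0.2324] rot [3.139 0.    2.   ] F [-0.3  0.7  2.2] w 0.0269 ff 49.63148653507233 q [-0.52  0.48  0.37  1.53 -0.18  1.17  0.32]
t 44.35 tcp [0.6463 0.126  0.2324] rot [3.139 0.    2.   ] F [0.5 0.  2.7] w 0.027 ff 49.631786942481995 q [-0.52  0.48  0.37  1.53 -0.18  1.17  0.32]
```

```bash
python3 -m crank '[{"translation":[0,0,0],"rotation":[0,0,0],"fingers":-1},{"translation":[0,0,0],"rotation":[0,0,0],"fingers":-1},{"translation":[0,0,-0.01],"rotation":[0,0,0],"fingers":-1},{"translation":[0,0,-0.04],"rotation":[0,0,0],"fingers":-1},{"translation":[0,0,-0.04],"rotation":[0,0,0],"fingers":-1}]'; python3 chk.py 3 top side
python3 - <<'E'
from h import *
go([.6378,-.0532,.262],2.0)
E
```

```text
time_s: 45.02
tcp_pos: [0.6471, 0.1259, 0.2748]
tool_rot: [3.136, 0.001, 2.0]
ft_force: [-0.9, -0.1, -0.3]
width: 0.0265
finger_force: 49.4
t 45.02 tcp [0.6471 0.1259 0.2748] rot [3.136e+00 1.000e-03 2.000e+00] F [-0.9 -0.1 -0.3] w 0.0265 ff 49.4178256765008 q [-0.52  0.45  0.38  1.47 -0.17  1.25  0.31]
12 6 world [0.6445 0.1259] lane [-0.0018  0.1545] tag [0.6453 0.1255 0.1629] labelyaw -0.063
12 7 world [ 0.6381 -0.0514] lane [ 0.0019 -0.0228] tag [ 0.6375 -0.0534  0.16  ] labelyaw -0.077
13 6 world [ 0.6304 -0.1895] lane [ 0.002  -0.1611] tag [ 0.63   -0.1899  0.1612] labelyaw -0.132
1 0 world [ 0.6345 -0.4434] lane [ 0.0206 -0.4144] tag None labelyaw None
translation [-0.1594 -0.0821  0.0101] rotation [ 0.002  0.    -0.   ]
```

```bash
python3 -m crank '[{"translation":[-0.04,-0.02,0],"rotation":[0,0,0],"fingers":-1},{"translation":[-0.08,-0.041,0],"rotation":[0,0,0],"fingers":-1},{"translation":[-0.12,-0.062,0.004],"rotation":[0,0,0],"fingers":-1},{"translation":[-0.159,-0.082,0.008],"rotation":[0,0,0],"fingers":-1},{"translation":[-0.159,-0.082,0.01],"rotation":[0,0,0],"fingers":-1},{"translation":[-0.159,-0.082,0.01],"rotation":[0,0,0],"fingers":-1}]'
python3 - <<'E'
from h import *
s=st()
for n in ('wrist','top','wrist'):
    p=cap(n,'w7')
    for t in ('wand','tag_B'):
        for d in spotter.landmark_of(p,t)[:2]: X=w(p,d['centre']);print(n,t,round(d['confidence'],2),X.round(4),(X-s['tcp_pos']).round(4))
p=cap('wrist');cv2.imwrite('pics/c7.png',cv2.resize(p['color'][140:280,240:400,::-1],(640,560)))
go([.6378,-.0532,.238],2.0)
E
```

```text
time_s: 48.78
tcp_pos: [0.6377, -0.0522, 0.262]
tool_rot: [3.14, -0.001, 2.0]
ft_force: [-1.2, 0.4, -1.4]
width: 0.0264
finger_force: 49.4
t 48.77 tcp [ 0.6377 -0.0522  0.262 ] rot [ 3.14e+00 -1.00e-03  2.00e+00] F [-1.2  0.4 -1.4] w 0.0264 ff 49.41519420593977 q [-0.29  0.43  0.42  1.54 -0.18  1.21  0.59]
wrist wand 0.93 [ 0.6361 -0.0505  0.1867] [-0.0017  0.0017 -0.0753]
wrist tag_B 0.78 [ 0.6406 -0.0561  0.1656] [ 0.0029 -0.0038 -0.0964]
wrist tag_B 0.35 [ 0.6339 -0.0513  0.184 ] [-0.0039  0.001  -0.078 ]
top wand 0.48 [ 0.6283 -0.1902  0.0146] [-0.0094 -0.138  -0.2474]
top tag_B 0.37 [ 0.4803 -0.3502  0.0663] [-0.1574 -0.2979 -0.1957]
wrist wand 0.74 [ 0.6347 -0.0529  0.1872] [-0.003  -0.0007 -0.0748]
wrist wand 0.61 [ 0.6401 -0.0522  0.1603] [ 0.0023  0.     -0.1017]
wrist tag_B 0.68 [0.6437 0.1263 0.0157] [ 0.0059  0.1786 -0.2463]
wrist tag_B 0.58 [ 0.6421 -0.0564  0.1603] [ 0.0044 -0.0042 -0.1017]
translation [-0.0007 -0.0003  0.0242] rotation [0.002 0.    0.   ]
```

View pics/c7.png

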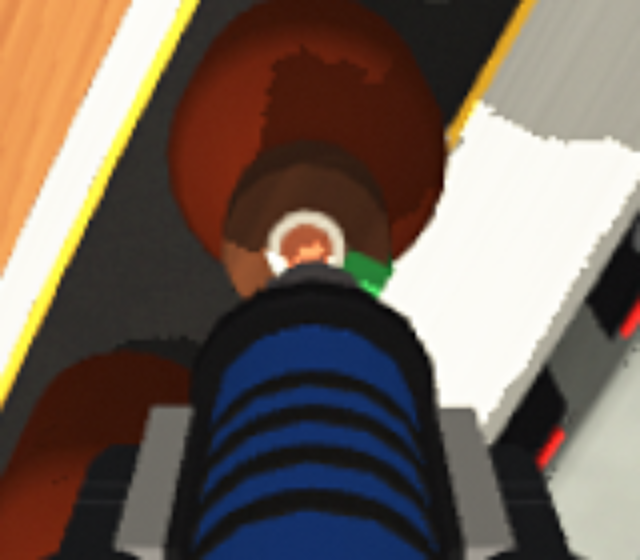

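The tag at (306,245) sits right at the wand's tip, the same picture geometry as with A. I'll touch it.

```bash
python3 -m crank '[{"translation":[0,0,0.012],"rotation":[0,0,0],"fingers":-1},{"translation":[0,0,0.02],"rotation":[0,0,0],"fingers":-1},{"translation":[0,0,0.024],"rotation":[0,0,0],"fingers":-1},{"translation":[0,0,0.026],"rotation":[0,0,0],"fingers":-1},{"translation":[0,0,0.028],"rotation":[0,0,0],"fingers":-1},{"translation":[0,0,0.0295],"rotation":[0,0,0],"fingers":-1},{"translation":[0,0,0.0295],"rotation":[0,0,0],"fingers":-1},{"translation":[0,0,0.0295],"rotation":[0,0,0],"fingers":-1}]'; python3 -m crank '[{"translation":[0,0,0.0005],"rotation":[0,0,0],"fingers":-1},{"translation":[0,0,0.0005],"rotation":[0,0,0],"fingers":-1},{"translation":[0,0,0.0005],"rotation":[0,0,0],"fingers":-1}]';  python3 - <<'E'
from h import *
for i in range(3): st();cap('top')
E
```

```text
time_s: 50.28
tcp_pos: [0.6379, -0.0528, 0.2329]
tool_rot: [3.139, 0.0, 2.0]
ft_force: [-0.3, 0.3, 1.9]
width: 0.0266
finger_force: 49.7
time_s: 50.65
tcp_pos: [0.6378, -0.0528, 0.2322]
tool_rot: [3.14, 0.0, 2.0]
ft_force: [-1.0, 0.6, 2.6]
width: 0.0273
finger_force: 49.7
t 50.65 tcp [ 0.6378 -0.0528  0.2322] rot [3.14 0.   2.  ] F [-1.   0.6  2.6] w 0.0273 ff 49.74278625100851 q [-0.28  0.45  0.41  1.58 -0.19  1.15  0.6 ]
t 50.7 tcp [ 0.6378 -0.0528  0.2322] rot [3.14 0.   2.  ] F [-2.1  1.1  1.8] w 0.0269 ff 49.74358543753624 q [-0.28  0.45  0.41  1.58 -0.19  1.15  0.6 ]
t 50.75 tcp [ 0.6378 -0.0527  0.2322] rot [3.14 0.   2.  ] F [-0.9 -0.3  2.6] w 0.0268 ff 49.743186347186565 q [-0.28  0.45  0.41  1.58 -0.19  1.15  0.6 ]
```

```bash
python3 -m crank '[{"translation":[0,0,0],"rotation":[0,0,0],"fingers":-1},{"translation":[0,0,-0.01],"rotation":[0,0,0],"fingers":-1},{"translation":[0,0,-0.04],"rotation":[0,0,0],"fingers":-1},{"translation":[0,0,-0.04],"rotation":[0,0,0],"fingers":-1}]'; python3 chk.py 2 top side
python3 - <<'E'
from h import *
go([.6307,-.1897,.262],2.0)
E
```

```text
time_s: 51.3
tcp_pos: [0.6392, -0.0531, 0.2748]
tool_rot: [3.135, 0.002, 2.0]
ft_force: [0.3, -0.1, -0.4]
width: 0.0268
finger_force: 49.4
t 51.3 tcp [ 0.6392 -0.0531  0.2748] rot [3.135e+00 2.000e-03 2.000e+00] F [ 0.3 -0.1 -0.4] w 0.0268 ff 49.43908676505089 q [-0.29  0.42  0.42  1.52 -0.18  1.23  0.59]
8 4 world [0.6444 0.1263] lane [-0.002   0.1549] tag [0.6449 0.1258 0.1642] labelyaw -0.086
4 2 world [ 0.6373 -0.0522] lane [ 0.0011 -0.0237] tag [ 0.6354 -0.0509  0.1574] labelyaw 0.03
7 4 world [ 0.6298 -0.19  ] lane [ 0.0015 -0.1617] tag [ 0.6299 -0.1898  0.1627] labelyaw -0.102
translation [-0.1216 -0.0634  0.01  ] rotation [ 0.002  0.    -0.   ]
```

```bash
python3 -m crank '[{"translation":[-0.04,-0.021,0],"rotation":[0,0,0],"fingers":-1},{"translation":[-0.08,-0.042,0],"rotation":[0,0,0],"fingers":-1},{"translation":[-0.1215,-0.063,0.006],"rotation":[0,0,0],"fingers":-1},{"translation":[-0.1215,-0.063,0.01],"rotation":[0,0,0],"fingers":-1},{"translation":[-0.1215,-0.063,0.01],"rotation":[0,0,0],"fingers":-1},{"translation":[-0.1215,-0.063,0.01],"rotation":[0,0,0],"fingers":-1}]'
python3 - <<'E'
from h import *
s=st()
for n in ('wrist','wrist'):
    p=cap(n,'w8')
    for t in ('wand','tag_D'):
        for d in spotter.landmark_of(p,t)[:2]: X=w(p,d['centre']);print(n,t,round(d['confidence'],2),X.round(4),(X-s['tcp_pos']).round(4))
p=cap('wrist');cv2.imwrite('pics/c8.png',cv2.resize(p['color'][140:280,240:400,::-1],(640,560)))
go([.6307,-.1897,.2325],2.0)
E
```

```text
time_s: 54.05
tcp_pos: [0.6315, -0.1877, 0.2621]
tool_rot: [3.139, -0.001, 2.002]
ft_force: [0.2, -0.2, -1.6]
width: 0.0266
finger_force: 49.4
t 54.05 tcp [ 0.6315 -0.1877  0.2621] rot [ 3.139e+00 -1.000e-03  2.002e+00] F [ 0.2 -0.2 -1.6] w 0.0266 ff 49.41959906369448 q [-0.09  0.47  0.45  1.49 -0.21  1.23  0.82]
wrist wand 0.71 [ 0.6274 -0.1867  0.1852] [-0.0041  0.001  -0.0769]
wrist tag_D 0.73 [ 0.6263 -0.1917  0.0069] [-0.0052 -0.004  -0.2552]
wrist tag_D 0.69 [ 0.6339 -0.1928  0.163 ] [ 0.0025 -0.0051 -0.0991]
wrist wand 0.92 [ 0.6276 -0.1888  0.1853] [-0.0039 -0.0011 -0.0767]
wrist tag_D 0.72 [ 0.6342 -0.1902  0.1616] [ 0.0027 -0.0025 -0.1005]
wrist tag_D 0.5 [ 0.6281 -0.1924  0.0036] [-0.0034 -0.0047 -0.2584]
translation [-0.0004 -0.0007  0.0296] rotation [0.002 0.    0.   ]
```

View pics/c8.png

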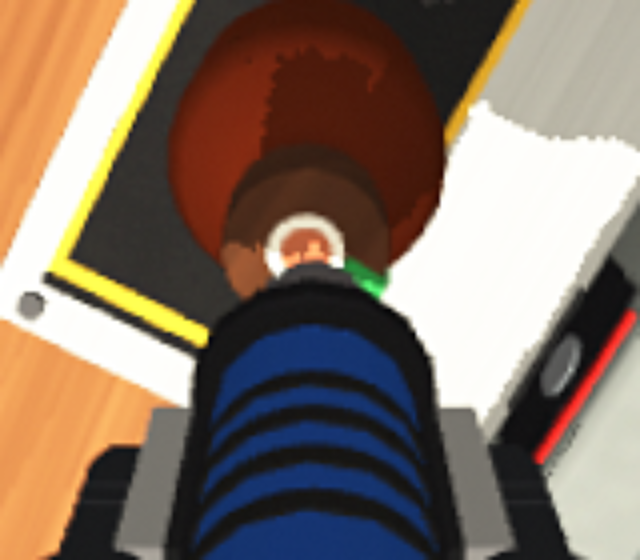

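D's tag at (305,248) lies at the wand's tip just as before. I'll touch it.

```bash
python3 -m crank '[{"translation":[0,-0.0005,0.012],"rotation":[0,0,0],"fingers":-1},{"translation":[0,-0.0005,0.02],"rotation":[0,0,0],"fingers":-1},{"translation":[0,-0.0005,0.024],"rotation":[0,0,0],"fingers":-1},{"translation":[0,-0.0005,0.026],"rotation":[0,0,0],"fingers":-1},{"translation":[0,-0.0005,0.028],"rotation":[0,0,0],"fingers":-1},{"translation":[0,-0.0005,0.0295],"rotation":[0,0,0],"fingers":-1},{"translation":[0,-0.0005,0.0295],"rotation":[0,0,0],"fingers":-1},{"translation":[0,-0.0005,0.0295],"rotation":[0,0,0],"fingers":-1}]'; python3 -m crank '[{"translation":[0,0,0.0005],"rotation":[0,0,0],"fingers":-1},{"translation":[0,0,0.0005],"rotation":[0,0,0],"fingers":-1},{"translation":[0,0,0.0005],"rotation":[0,0,0],"fingers":-1}]';  python3 - <<'E'
from h import *
for i in range(3): st();cap('top')
E
```

```text
time_s: 55.4
tcp_pos: [0.6306, -0.1897, 0.2328]
tool_rot: [3.139, 0.0, 2.0]
ft_force: [-1.4, 0.4, 1.7]
width: 0.0268
finger_force: 49.7
time_s: 55.78
tcp_pos: [0.6306, -0.1897, 0.2321]
tool_rot: [3.14, 0.0, 2.0]
ft_force: [-1.2, 0.0, 3.3]
width: 0.0265
finger_force: 49.8
t 55.77 tcp [ 0.6306 -0.1897  0.2321] rot [3.14 0.   2.  ] F [-1.2  0.   3.3] w 0.0265 ff 49.758997187018394 q [-0.08  0.49  0.44  1.53 -0.22  1.17  0.83]
t 55.83 tcp [ 0.6306 -0.1896  0.2321] rot [3.14 0.   2.  ] F [-2.   0.4  1.7] w 0.0268 ff 49.76049084216356 q [-0.08  0.49  0.44  1.53 -0.22  1.17  0.83]
t 55.88 tcp [ 0.6306 -0.1896  0.2321] rot [3.14 0.   2.  ] F [-1.5 -0.6  2.1] w 0.0269 ff 49.76102001965046 q [-0.08  0.49  0.44  1.53 -0.22  1.17  0.83]
```

```bash
python3 -m crank '[{"translation":[0,0,0],"rotation":[0,0,0],"fingers":-1},{"translation":[0,0,-0.01],"rotation":[0,0,0],"fingers":-1},{"translation":[0,0,-0.04],"rotation":[0,0,0],"fingers":-1},{"translation":[0,0,-0.05],"rotation":[0,0,0],"fingers":-1},{"translation":[0,0,-0.05],"rotation":[0,0,0],"fingers":-1}]'; python3 chk.py 2 top side
python3 - <<'E'
from h import *
go([.4812,.3783,.28],2.0)
E
```

```text
time_s: 56.55
tcp_pos: [0.6308, -0.1898, 0.2826]
tool_rot: [3.138, 0.001, 2.0]
ft_force: [-0.2, -0.4, -1.1]
width: 0.027
finger_force: 49.4
t 56.55 tcp [ 0.6308 -0.1898  0.2826] rot [3.138e+00 1.000e-03 2.000e+00] F [-0.2 -0.4 -1.1] w 0.027 ff 49.437262304127216 q [-0.09  0.45  0.46  1.46 -0.21  1.27  0.82]
1 0 world [0.6265 0.4231] lane [-0.0367  0.4502] tag None labelyaw None
8 4 world [0.6444 0.1254] lane [-0.0019  0.154 ] tag [0.6442 0.1247 0.1626] labelyaw -0.057
9 4 world [ 0.6391 -0.0532] lane [ 0.003  -0.0246] tag [ 0.6382 -0.052   0.1581] labelyaw -0.002
4 2 world [ 0.6319 -0.1892] lane [ 0.0036 -0.1608] tag [ 0.6314 -0.1897  0.1605] labelyaw -0.144
1 0 world [ 0.6338 -0.443 ] lane [ 0.02  -0.414] tag None labelyaw None
translation [0.5786 0.1005 0.0022] rotation [ 0.002  0.    -0.   ]
```

```bash
python3 -m crank '[{"translation":[0.055,0.01,0],"rotation":[0,0,0],"fingers":-1},{"translation":[0.11,0.02,0],"rotation":[0,0,0],"fingers":-1},{"translation":[0.165,0.029,0],"rotation":[0,0,0],"fingers":-1},{"translation":[0.22,0.038,0],"rotation":[0,0,0],"fingers":-1},{"translation":[0.275,0.048,0],"rotation":[0,0,0],"fingers":-1},{"translation":[0.33,0.057,0],"rotation":[0,0,0],"fingers":-1},{"translation":[0.385,0.067,0],"rotation":[0,0,0],"fingers":-1},{"translation":[0.44,0.077,0],"rotation":[0,0,0],"fingers":-1},{"translation":[0.495,0.086,0],"rotation":[0,0,0],"fingers":-1},{"translation":[0.55,0.0955,0],"rotation":[0,0,0],"fingers":-1},{"translation":[0.5785,0.1005,0.002],"rotation":[0,0,0],"fingers":-1},{"translation":[0.5785,0.1005,0.002],"rotation":[0,0,0],"fingers":-1}]'; python3 -m crank '[{"translation":[0,0,0],"rotation":[0,0,0],"fingers":-1}]'
python3 - <<'E'
from h import *
s=st()
for n in ('wrist','top','side')*2:
    p=cap(n,'w9' if n=='wrist' else None)
    for t in ('wand','cradle_mouth'):
        for d in spotter.landmark_of(p,t)[:1]: X=w(p,d['centre']);print(n,t,round(d['confidence'],2),X.round(4),(X-s['tcp_pos']).round(4))
go([.4812,.3783,.16],2.0)
E
```

```text
time_s: 60.05
tcp_pos: [0.4794, 0.3812, 0.2795]
tool_rot: [3.141, -0.001, 2.005]
ft_force: [0.5, -0.8, 0.1]
width: 0.0272
finger_force: 49.5
time_s: 60.18
tcp_pos: [0.4817, 0.3772, 0.2801]
tool_rot: [3.14, 0.001, 1.999]
ft_force: [-0.2, -0.2, -1.7]
width: 0.027
finger_force: 49.5
t 60.17 tcp [0.4817 0.3772 0.2801] rot [3.140e+00 1.000e-03 1.999e+00] F [-0.2 -0.2 -1.7] w 0.027 ff 49.45532709360123 q [-0.92  0.35  0.24  1.58 -0.09  1.22 -0.24]
wrist wand 0.73 [0.4782 0.3734 0.2048] [-0.0035 -0.0039 -0.0753]
wrist cradle_mouth 0.92 [0.4817 0.3773 0.0676] [-0.000e+00  1.000e-04 -2.125e-01]
top wand 0.58 [ 0.6377 -0.0558  0.0135] [ 0.156  -0.433  -0.2666]
top cradle_mouth 0.72 [0.624  0.4213 0.0015] [ 0.1423  0.0441 -0.2786]
side cradle_mouth 0.8 [0.4828 0.3817 0.0701] [ 0.0011  0.0044 -0.21  ]
wrist wand 0.8 [0.4776 0.3775 0.2043] [-0.0041  0.0003 -0.0758]
wrist cradle_mouth 0.65 [0.4825 0.3764 0.0705] [ 0.0008 -0.0008 -0.2096]
top wand 0.67 [0.4806 0.377  0.2071] [-0.0011 -0.0002 -0.073 ]
top cradle_mouth 0.8 [0.4809 0.3777 0.065 ] [-0.0008  0.0005 -0.2151]
side cradle_mouth 0.95 [0.4834 0.3807 0.0681] [ 0.0017  0.0035 -0.212 ]
translation [ 1.000e-04 -2.000e-04  1.201e-01] rotation [ 0.002  0.    -0.   ]
```

View pics/w9.png

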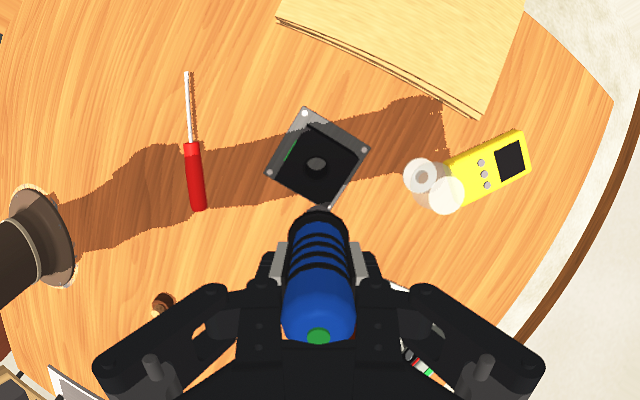

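```bash
python3 - <<'E'
from h import *
p=cap('wrist');print(atz(p,317,163.5,.065,True).round(4))
E
python3 -m crank '[{"translation":[0,0,0.04],"rotation":[0,0,0],"fingers":-1},{"translation":[0,0,0.08],"rotation":[0,0,0],"fingers":-1},{"translation":[0,0,0.12],"rotation":[0,0,0],"fingers":-1},{"translation":[0,0,0.128],"rotation":[0,0,0],"fingers":-1},{"translation":[0,0,0.128],"rotation":[0,0,0],"fingers":-1}]'
python3 - <<'E'
from h import *
s=st()
p=cap('wrist','w10')
p=cap('side','s10');u,v=px(p,[.481,.378,.07]).astype(int)
cv2.imwrite('pics/c10.png',cv2.resize(p['color'][v-40:v+40,u-50:u+50,::-1],(700,560),interpolation=cv2.INTER_CUBIC))
E
```

```text
[0.4774 0.3855 0.065 ]
time_s: 61.75
tcp_pos: [0.4818, 0.3784, 0.1527]
tool_rot: [3.139, 0.0, 2.0]
ft_force: [0.5, 0.2, -0.5]
width: 0.0266
finger_force: 49.5
t 61.75 tcp [0.4818 0.3784 0.1527] rot [3.139 0.    2.   ] F [ 0.5  0.2 -0.5] w 0.0266 ff 49.481690637767315 q [-0.9   0.47  0.21  1.73 -0.12  0.96 -0.21]
```

View pics/c10.png

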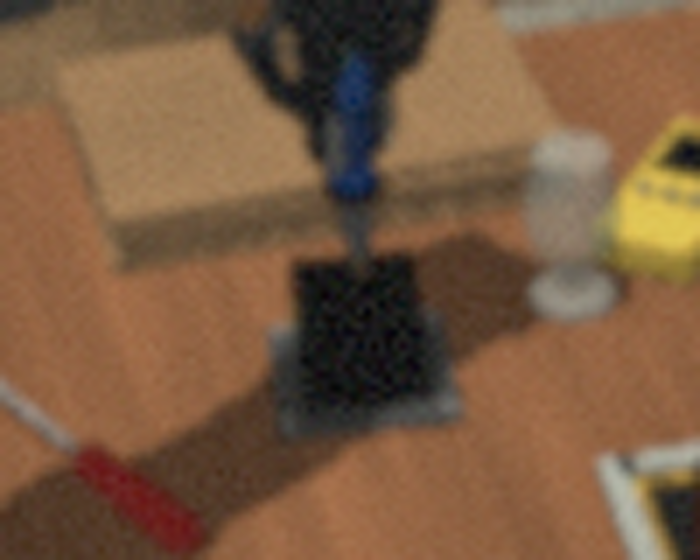

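The tip (360,270) stands over the cradle's middle. I'll lower it in stages, watching the force.

```bash
python3 -m crank '[{"translation":[0,0,0.008],"rotation":[0,0,0],"fingers":-1},{"translation":[0,0,0.014],"rotation":[0,0,0],"fingers":-1},{"translation":[0,0,0.02],"rotation":[0,0,0],"fingers":-1},{"translation":[0,0,0.02],"rotation":[0,0,0],"fingers":-1}]'; python3 -m crank '[{"translation":[0,0,0.006],"rotation":[0,0,0],"fingers":-1},{"translation":[0,0,0.012],"rotation":[0,0,0],"fingers":-1},{"translation":[0,0,0.012],"rotation":[0,0,0],"fingers":-1}]'
```

```text
time_s: 62.35
tcp_pos: [0.4812, 0.3781, 0.1315]
tool_rot: [3.141, 0.001, 2.0]
ft_force: [0.2, 1.2, -0.7]
width: 0.0267
finger_force: 49.5
time_s: 62.72
tcp_pos: [0.4812, 0.378, 0.1194]
tool_rot: [3.141, 0.001, 2.0]
ft_force: [-0.2, -0.2, 0.1]
width: 0.0267
finger_force: 49.5
```

It went in freely. I'll continue to the seat at TCP z ≈ 0.087.

```bash
python3 -m crank '[{"translation":[0,0,0.01],"rotation":[0,0,0],"fingers":-1},{"translation":[0,0,0.02],"rotation":[0,0,0],"fingers":-1},{"translation":[0,0,0.026],"rotation":[0,0,0],"fingers":-1},{"translation":[0,0,0.03],"rotation":[0,0,0],"fingers":-1},{"translation":[0,0,0.032],"rotation":[0,0,0],"fingers":-1},{"translation":[0,0,0.032],"rotation":[0,0,0],"fingers":-1}]'
```

```text
time_s: 63.48
tcp_pos: [0.4817, 0.3783, 0.0882]
tool_rot: [3.14, 0.0, 2.0]
ft_force: [-0.5, 0.7, -1.1]
width: 0.0267
finger_force: 49.5
```

```bash
python3 -m crank '[{"translation":[0,0,0.001],"rotation":[0,0,0],"fingers":-1},{"translation":[0,0,0.001],"rotation":[0,0,0],"fingers":-1},{"translation":[0,0,0.001],"rotation":[0,0,0],"fingers":1},{"translation":[0,0,0.001],"rotation":[0,0,0],"fingers":1},{"translation":[0,0,0.001],"rotation":[0,0,0],"fingers":1},{"translation":[0,0,0.001],"rotation":[0,0,0],"fingers":1},{"translation":[0,0,0.001],"rotation":[0,0,0],"fingers":1},{"translation":[0,0,-0.04],"rotation":[0,0,0],"fingers":1},{"translation":[0,0,-0.1],"rotation":[0,0,0],"fingers":1},{"translation":[0,0,-0.16],"rotation":[0,0,0],"fingers":1},{"translation":[0,0,-0.17],"rotation":[0,0,0],"fingers":1},{"translation":[0,0,-0.17],"rotation":[0,0,0],"fingers":1}]'; python3 chk.py 2 top side
python3 - <<'E'
from h import *
s=st()
for n in ('wrist','top','side'):
    p=cap(n,'f'+n)
    for t in ('wand','cradle_mouth','nosing_glass','pen_cup','stamp_roll'):
        for d in spotter.landmark_of(p,t)[:1]: X=w(p,d['centre']);print(n,t,round(d['confidence'],2),X.round(4))
a=cv2.imread('pics/ftop.png')[90:300,170:480];b=cv2.imread('pics/fwrist.png')[60:270,180:460]
cv2.imwrite('pics/fin.png',np.hstack([cv2.resize(a,(440,298)),cv2.resize(b,(360,298))]))
E
```

```text
time_s: 64.97
tcp_pos: [0.4814, 0.3783, 0.2586]
tool_rot: [3.138, -0.0, 2.0]
ft_force: [-0.2, 0.1, -1.1]
width: 0.0853
finger_force: 0.0
t 64.97 tcp [0.4814 0.3783 0.2586] rot [ 3.138 -0.     2.   ] F [-0.2  0.1 -1.1] w 0.0853 ff 0.0 q [-0.92  0.37  0.24  1.61 -0.09  1.17 -0.24]
1 0 world [0.6238 0.4242] lane [-0.0395  0.4512] tag None labelyaw None
7 4 world [0.645 0.125] lane [-0.0012  0.1537] tag [0.6459 0.1236 0.1623] labelyaw -0.04
8 3 world [ 0.6383 -0.0506] lane [ 0.002  -0.0221] tag [ 0.6379 -0.0531  0.1595] labelyaw -0.096
8 3 world [ 0.63   -0.1897] lane [ 0.0017 -0.1614] tag [ 0.63   -0.1892  0.1632] labelyaw -0.137
t 66.97 tcp [0.4813 0.3782 0.2581] rot [3.14 0.   2.  ] F [ 0.3  0.3 -0.5] w 0.0852 ff 0.0 q [-0.92  0.37  0.24  1.61 -0.09  1.17 -0.24]
wrist wand 0.6 [0.4764 0.3759 0.0115]
wrist cradle_mouth 0.85 [0.4808 0.3777 0.069 ]
wrist nosing_glass 0.95 [ 0.6249  0.4201 -0.001 ]
top wand 0.45 [0.4795 0.3767 0.0107]
top cradle_mouth 0.73 [0.4814 0.3813 0.0629]
top nosing_glass 0.62 [0.6233 0.4233 0.0036]
top pen_cup 0.55 [ 0.3101 -0.4077  0.0015]
top stamp_roll 0.9 [ 0.6329 -0.4427  0.001 ]
side wand 0.65 [0.6225 0.424  0.0057]
side cradle_mouth 0.66 [0.4843 0.3805 0.0705]
side nosing_glass 0.73 [0.622  0.422  0.0098]
side pen_cup 0.74 [ 0.3145 -0.4062  0.0008]
side stamp_roll 0.98 [ 0.64   -0.4377  0.0027]
```

View pics/fin.png

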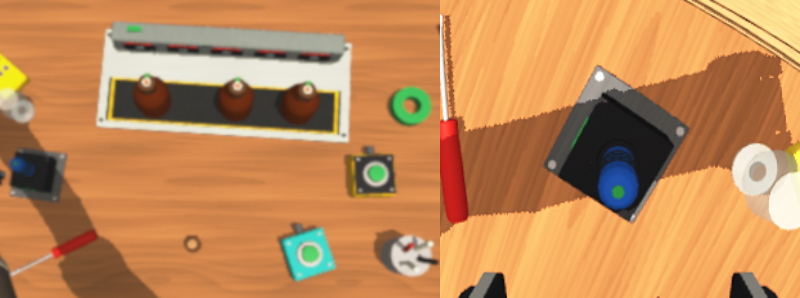

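The bottles stand at (150,95), (237,98) and (302,102) on the lane with their strips towards the reader. The wand is seated upright in its cradle at (618,180). I'm handing the job in.

```bash
python3 -c "
from rig import workorder
print(workorder.sign_off())"
```

```text
the job is handed in; nothing more can be done
None
```

I handed in the finished job at about 67 s of robot time; sign-off returned no verdict. The three bottles (A, B and D; there was no C) stand on the lane in order, labels to the reader, the green button was pressed fully, all three tags were touched left to right at about 2–3 N, and the wand is back in its cradle with the bystanders where they were.

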